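# Square up and clamp the blanks in the cutting fixture

### The job

Set up the blanks on the fixture for cutting: turn every blank that is there square by pushing its swung-out corner round while the opposite corner bears on a fence pin, until it lies along both fence pins with its end against the end peg, and only then fit the square-socketed key on that station's spindle and turn the eccentric clamp counter-clockwise until it holds the blank tight. Turn the clamps only with the key, never with the fingers, leave the bottle, V-block and mallet alone, and when all blanks are clamped stand the key upright in its tray and lastly press the start button right down.

Things in the scene. Friction and masses are not known exactly. Their poses are not given: they have to be found in the camera images.
- fixture: dark steel fixture plate, 160 x 430 x 18 mm, bolted down, its top 18 mm above the bench. Origin: centre of its underside; x its short way, y its long way, z up. It carries three equal stations side by side along y (station 1 at -y), 140 mm apart. Each has an end peg, two fence pins and an eccentric clamp with a square spindle.
- key: dark steel clamp key, 66 mm high, 0.4 kg. Foot 58 x 58 x 10 mm, 38 x 38 mm hub up to 34 mm, with a 19.5 mm square socket 26 mm deep, open underneath; 18 mm round neck; on top a flat-sided T-bar 110 mm long, 15 mm thick, 46 to 66 mm above the underside, to grasp it by. Origin: centre of the underside; x along the T-bar, z up; socket sides parallel to x and y. Starts upright on the bench.
- tray: grey open tray for the key, 110 x 110 mm outside, 22 mm high, 5 mm walls and floor, fixed to the bench. Origin: centre of the underside; sides parallel to x and y.
- start_top (a point): middle of the top of the start button, a green spring button of 36 mm diameter on a grey box, 70 x 100 x 40 mm, fixed to the bench. It is pressed straight down, 6 mm to the bottom (5 N).
- start (a joint): travel of the start button: 0 up, 0.006 m fully down; it springs back.
- oilcan: white plastic oil bottle with black cap, 60 mm diameter, 110 mm tall. Leave alone. Origin: centre of the underside.
- vblock: steel V-block, 80 x 50 x 42 mm. Leave alone. Origin: centre of the underside.
- mallet: mallet lying on the bench, 220 mm long. Leave alone. Origin: underside; handle to -x.
- home1 (a point): where the origin of blank 1 is when it is home in station 1; on the fixture's top, axes as the fixture's. Seen from it (mm): end peg at (-56, -24), fence pins at (-44, 36) and (40, 36), each 12 mm thick and 14 mm tall; clamp axis at (-30, -60.3). A home blank has its -x end on the end peg and its +y long side along both fence pins, axes parallel to this point's.
- blank1: aluminium blank of station 1, 100 x 60 x 16 mm, 0.27 kg, loose on the fixture's top; may be absent. Origin: centre of underside, x along its length. Starts 0.12 to 0.18 rad clockwise of square, -x +y corner by a fence pin, +x end swung off it. Pushing its -y side towards +y, 28 mm from its middle on the +x side, turns it on that pin up to the fence; then push its +x end to bring it to the end peg.
- cam1: eccentric clamp 1: steel disc, 42 mm wide, 20 mm thick, on a vertical axis 11.5 mm off centre. Origin: on the axis, disc underside; x: axis to disc centre. Square spindle on the axis, 18 mm, flats along x and y, 20 to 44 mm up, last 4.5 mm tapered. Stiff (0.35 N m). Open: x -0.28 to 0 rad from fixture x; turned counter-clockwise, meets a home blank at about 0.94, stop at 1.23. Key play 0.09 rad.
- home2 (a point): where the origin of blank 2 is when it is home in station 2; on the fixture's top, axes as the fixture's. Seen from it (mm): end peg at (-56, -24), fence pins at (-44, 36) and (40, 36), each 12 mm thick and 14 mm tall; clamp axis at (-30, -60.3). A home blank has its -x end on the end peg and its +y long side along both fence pins, axes parallel to this point's.
- blank2: aluminium blank of station 2, 100 x 60 x 16 mm, 0.27 kg, loose on the fixture's top; may be absent. Origin: centre of underside, x along its length. Starts 0.12 to 0.18 rad clockwise of square, -x +y corner by a fence pin, +x end swung off it. Pushing its -y side towards +y, 28 mm from its middle on the +x side, turns it on that pin up to the fence; then push its +x end to bring it to the end peg.
- cam2: eccentric clamp 2: steel disc, 42 mm wide, 20 mm thick, on a vertical axis 11.5 mm off centre. Origin: on the axis, disc underside; x: axis to disc centre. Square spindle on the axis, 18 mm, flats along x and y, 20 to 44 mm up, last 4.5 mm tapered. Stiff (0.35 N m). Open: x -0.28 to 0 rad from fixture x; turned counter-clockwise, meets a home blank at about 0.94, stop at 1.23. Key play 0.09 rad.
- home3 (a point): where the origin of blank 3 is when it is home in station 3; on the fixture's top, axes as the fixture's. Seen from it (mm): end peg at (-56, -24), fence pins at (-44, 36) and (40, 36), each 12 mm thick and 14 mm tall; clamp axis at (-30, -60.3). A home blank has its -x end on the end peg and its +y long side along both fence pins, axes parallel to this point's.
- blank3: aluminium blank of station 3, 100 x 60 x 16 mm, 0.27 kg, loose on the fixture's top; may be absent. Origin: centre of underside, x along its length. Starts 0.12 to 0.18 rad clockwise of square, -x +y corner by a fence pin, +x end swung off it. Pushing its -y side towards +y, 28 mm from its middle on the +x side, turns it on that pin up to the fence; then push its +x end to bring it to the end peg.
- cam3: eccentric clamp 3: steel disc, 42 mm wide, 20 mm thick, on a vertical axis 11.5 mm off centre. Origin: on the axis, disc underside; x: axis to disc centre. Square spindle on the axis, 18 mm, flats along x and y, 20 to 44 mm up, last 4.5 mm tapered. Stiff (0.35 N m). Open: x -0.28 to 0 rad from fixture x; turned counter-clockwise, meets a home blank at about 0.94, stop at 1.23. Key play 0.09 rad.
Things that resemble listed ones, but are neither listed nor needed, are in the scene too. What is shaped like the blank2 but green or red is not meant.

How it is judged:
By the outcome, as a careful person would: the job done as asked, in the order asked, and still so for the second after the job is handed in, with the robot touching nothing.
Of blank1, blank2, blank3 only 2 to 3 are there at a start; the rules pass over those that are not, and their reading is None.
At some moment in a run one of key may be knocked a few centimetres aside while the robot is not near it.
Once in a run the grip may slacken for a moment while it holds something.
It also fails if it takes over 208 s, if anything falls off the work surface, if the arm or the gripper's body presses on something with over 40 N, if the wrist force passes 120 N, or if a joint passes its speed limit or range.

### The arm

A 6-joint arm with a two-finger parallel gripper is mounted at the origin on the work surface. World frame = base frame: x ahead of the robot, y to its left, z up, the work surface at z = 0. Lengths are in m, angles in rad, forces in N, time in s.
With the tool pointing down it reaches from about 0.425 to 0.95 m from the base axis. Payload 3.5 kg.
Tool frame: the origin (TCP) lies at the very end of the fingers, on their centre line; the grasp point (between the pads) lies 19 mm behind it (ctrl.grip_point_offset is the distance from the TCP to the grasp point, in m); z points along the fingers, y is the line along which they close (so a half turn about z gives the same grasp; the last joint's range is limited). The gripper opens to 85 mm and grips with 20 to 120 N. Pads are 22 mm wide; open, the fingers measure 114 mm over their backs; the gripper's body (76 mm by 85 mm) begins 54 mm behind the grasp point. The pads swing forward as they close: fully open they stand 13 mm farther back than shut.
Start: joints at [1.115, 0.286, 1.577, -0, 1.279, -0.15], TCP at [0.203, 0.644, 0.231] pointing down, gripper open.
Joint ranges: [-2.77, 2.77], [-0.9, 2.22], [0.21, 2.48], [-1.53, 4.67], [0.24, 2.81], [-2.84, 2.84]. Speed limits (rad/s): [2.79, 2.79, 3.14, 3.14, 3.14, 3.14].

### API

Orientations are given as a unit quaternion [x, y, z, w].
In Python, from plant import telemetry, vision, ctrl gives the robot as it stands.
- The arm moves only by the tool arm_command, never from a script. Its argument "series" is one flat list of numbers, 7 for each row, row after row: the shift along the tool's x, y, z in cm, then the turn, a rotation vector about the tool's x, y, z in degrees, then the closure, from 0 (fully open) to 1 (shut). A call has 1 to 10 rows; each row is the pose to reach, as a shift and turn from the pose commanded when the call began, along the tool's axes at that moment; what a row does not reach only later rows make up. A row lasts 1/12 s, in which the tool goes at most 41.7 mm and 7.16 degrees, less where a joint would pass 70% of its speed; a pose out of reach is approached as far as the arm can. A call with a gripper value outside its range is refused whole. The fingers move at their own pace and stop on an object; "force" is the grip in N (left out, the last holds). Time passes only in rows, so rows that repeat a pose let the fingers close. It gives the time, the measured TCP pose, the force, the opening and the grip force at its end, in the units of the state.
- telemetry.get_state(): the state, without advancing time (a new reading comes with each control period).
- vision.read_camera(name): name is "side" or "top" or "wrist"; returns a dict with "color" (384x512x3 uint8, blue, green, red), "K" (3x3 intrinsics, pixels), "rvec" (rotation vector, rad) and "tvec" (3), from world to camera coordinates, as OpenCV has them; the wrist camera has in their place "T_tool_cam" (4x4, takes a point from camera to tool coordinates, whose origin is the TCP and whose axes are the flange's). Camera axes: x right, y down, z forward; pixel columns grow to the right and rows downward; lengths in m; the calibration is good to about 2 mm. A picture is of the moment at which its call begins: read the wrist's pose just before it. There is no depth.
- ctrl.sign_off(): hands the job in; it is judged then, once.
The state is a dict: "time": time; "qpos": joint angles; "dq": joint speeds; "joint_efforts": joint torques, N m; "eef_pos": TCP position; "tcp_rot": TCP orientation; "contact_force": force on the tool from outside, world axes, zero at the start; "wrist_torque": the same for the moment, N m; "opening": opening from 0.0 (shut) to 1.0 (fully open); "finger_force": force on a finger pad.
Only numpy, scipy, OpenCV 4.12 (cv2) and the standard library are available. Lean on these libraries where they do the work, as an engineer would, in place of code of your own. Each camera call takes 0.05 s, during which the arm holds its last target. There are 200 camera calls.

## Working session

There is one attempt and no reset: what is moved stays moved. The work goes in short steps, Python scripts to look and compute and a tool call to move; the robot and the scene stay as the last step left them, time stands still between calls to the robot, and variables do not carry over. Pictures are saved under pics/ and viewed, at most 14 in all, crops included, and the job is handed in when it is done.

Besides the shell and the picture viewer there is one more tool, called after "Call:" by a JSON object that holds its "api" and its "payload". arm_command: Moves the arm, as the interface text tells. Its arguments: {"type":"object","properties":{"series":{"type":"array","items":{"type":"number"}},"force":{"type":"number"}},"required":["series"]}

```bash
ls; mkdir -p pics; python3 - <<'E'
from plant import telemetry, vision, ctrl
import cv2,json
print(telemetry.get_state(), ctrl.grip_point_offset)
for n in ("top","side"):
    d=vision.read_camera(n); cv2.imwrite(f"pics/{n}0.png",cv2.resize(d["color"],(800,600),interpolation=cv2.INTER_CUBIC)); print(n,d["K"],d["rvec"],d["tvec"])
d=vision.read_camera("wrist");print(d["K"],d["T_tool_cam"])
E
```

```text
pics
{'time': 0.0, 'qpos': array([ 1.11501207e+00,  2.87189345e-01,  1.57817016e+00, -7.28632553e-06,
        1.27859619e+00, -1.49989041e-01]), 'dq': array([-5.36096862e-04, -1.02725476e-03, -3.01251776e-04, -1.47116697e-03,
        3.25988734e-05,  3.92595667e-04]), 'joint_efforts': array([ 2.45199453e-04, -4.05980551e+01, -2.92619938e+01, -1.21534349e-04,
        6.05731897e-03, -6.01343316e-06]), 'eef_pos': array([0.2028853 , 0.64310242, 0.22993509]), 'tcp_rot': array([ 1.52301425e-01,  9.88333385e-01, -1.12877903e-03, -3.49091833e-04]), 'contact_force': array([-0.09831999,  0.51573068, -0.37358303]), 'wrist_torque': array([ 0.04074129, -0.02976808, -0.02128608]), 'finger_force': 0.0, 'opening': 1.002853300332481} 0.0187
top [[395.4966253    0.         253.58297043]
 [  0.         395.4966253  188.86791871]
 [  0.           0.           1.        ]] [ 2.23432864 -2.17616726  0.03437842] [-0.02435756  0.50903635  1.1708225 ]
side [[397.69859116   0.         256.91258101]
 [  0.         397.69859116 193.39466206]
 [  0.           0.           1.        ]] [ 2.3332817  -0.25880095  0.13166789] [-0.51747272  0.10771933  1.17170834]
[[300.88764147   0.         249.05784852]
 [  0.         300.88764147 190.26099178]
 [  0.           0.           1.        ]] [[ 5.68574411e-05 -9.60200595e-01 -2.79311321e-01  7.01328990e-02]
 [ 9.99999977e-01  1.12887791e-04 -1.84516275e-04 -9.36093368e-04]
 [ 2.08703476e-04 -2.79311304e-01  9.60200579e-01 -1.41131647e-01]
 [ 0.00000000e+00  0.00000000e+00  0.00000000e+00  1.00000000e+00]]
```

View pics/top0.png

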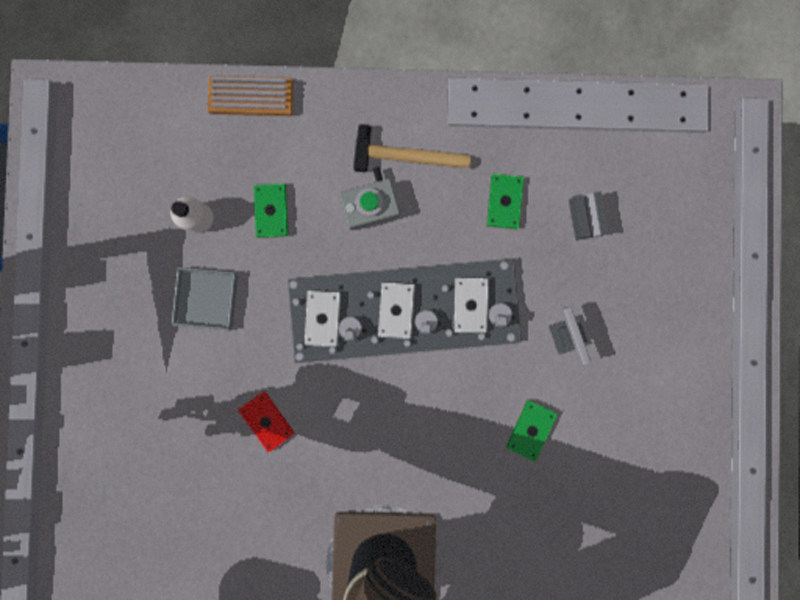

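View pics/side0.png

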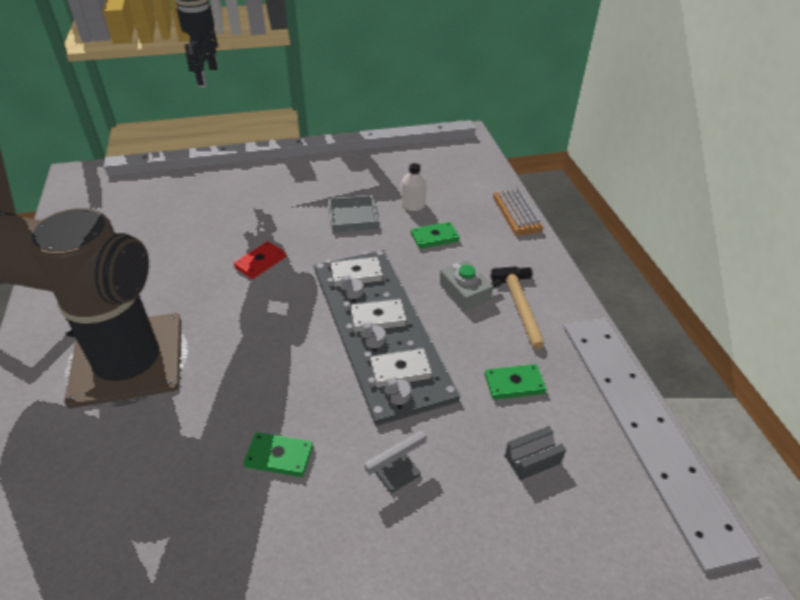

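Top view (800-px scale): three white blanks lie on the dark fixture at about (471,305), (396,310) and (322,318), with the clamps just to their right, so station 1 is on the right. The key (T-bar) is at (575,335), the tray at (205,298), and the button at (370,201).

What could be mistaken for what I want:
- **Blanks:** green ones at (270,210), (505,200) and (532,431), and a red one at (266,421). I take the white ones on the fixture.
- **Key:** the V-block at (597,215). The key is the one with the T-bar, at (575,335).
- **Tray:** the orange rack at (250,95). The tray is the grey open one.

```bash
cat > h.py <<'E'
from plant import telemetry, vision, ctrl
import numpy as np, cv2
from scipy.spatial.transform import Rotation as Ro
def cam(n):
    s=telemetry.get_state(); d=vision.read_camera(n); d["st"]=s
    if n=="wrist":
        T=np.eye(4); T[:3,:3]=Ro.from_quat(s["tcp_rot"]).as_matrix(); T[:3,3]=s["eef_pos"]; W=T@d["T_tool_cam"]
    else:
        W=np.eye(4); R=cv2.Rodrigues(np.array(d["rvec"]))[0]; W[:3,:3]=R.T; W[:3,3]=-R.T@np.array(d["tvec"]).ravel()
    d["W"]=W; return d
def save(n,cn,box=None,f=None):
    d=cam(cn); np.savez(f"pics/{n}.npz",K=d["K"],W=d["W"],img=d["color"]); im=d["color"]
    crop(n,im,box); return d
def crop(n,im,box=None):
    b=box or (0,0,512,384); c=im[b[1]:b[3],b[0]:b[2]]; f=min(800/c.shape[1],600/c.shape[0])
    cv2.imwrite(f"pics/{n}.png",cv2.resize(c,None,fx=f,fy=f,interpolation=cv2.INTER_CUBIC)); print(n,"scale",f,"off",b[:2])
def load(n): d=np.load(f"pics/{n}.npz"); return dict(K=d["K"],W=d["W"],color=d["img"])
def p2w(d,uv,z):
    r=d["W"][:3,:3]@np.linalg.solve(d["K"],[uv[0],uv[1],1]); c=d["W"][:3,3]; return c+r*(z-c[2])/r[2]
def w2p(d,p):
    p=np.atleast_2d(p); c=(p-d["W"][:3,3])@d["W"][:3,:3]; q=c@d["K"].T; return q[:,:2]/q[:,2:]
def yawR(yaw): # tool down, tool x at world angle yaw
    x=np.array([np.cos(yaw),np.sin(yaw),0]); z=np.array([0,0,-1.]); return np.c_[x,np.cross(z,x),z]
def go(p,yaw=None):
    s=telemetry.get_state(); R=Ro.from_quat(s["tcp_rot"]).as_matrix()
    sh=R.T@(np.array(p)-s["eef_pos"])*100
    rv=np.degrees(Ro.from_matrix(R.T@(yawR(yaw) if yaw is not None else R)).as_rotvec())
    print("shift",sh.round(2),"turn",rv.round(2),"rows>=",np.ceil(max(np.linalg.norm(sh)/4.17,np.linalg.norm(rv)/7.16)))
def st():
    s=telemetry.get_state(); R=Ro.from_quat(s["tcp_rot"]).as_matrix()
    print("t",round(s["time"],2),"p",s["eef_pos"].round(4),"yaw",round(np.arctan2(R[1,0],R[0,0]),4),"tilt",R[:2,2].round(4),"q",s["qpos"].round(2),"F",s["contact_force"].round(1),"open",round(s["opening"],3),"ff",round(s["finger_force"],1))
E
python3 - <<'E'
from h import *
from scipy.optimize import least_squares
d=cam("top");np.savez("pics/top0.npz",K=d["K"],W=d["W"],img=d["color"])
f=.64
c=[p2w(d,np.array(p)*f,.018) for p in [(289,279),(519,259),(525,341),(297,362)]]
print(np.array(c).round(3))
print("centre",np.mean(c,0), "yaw",np.arctan2(*( (c[0]+c[3]-c[1]-c[2])[[1,0]]))-np.pi/2)
for n,p,z in [("key",(575,335),.056),("tray",(205,298),.0),("btn",(370,201),.046),("b1",(471,305),.034),("b2",(396,310),.034),("b3",(322,318),.034),("keyends",(566,308),.066),("keyends",(589,363),.066)]: print(n,p2w(d,np.array(p)*f,z).round(3))
st()
E
```

```text
[[ 0.534  0.193  0.018]
 [ 0.584 -0.242  0.018]
 [ 0.429 -0.256  0.018]
 [ 0.378  0.173  0.018]]
centre [ 0.48130037 -0.03309296  0.018     ] yaw 0.11561467956300597
key [ 0.444 -0.339  0.056]
tray [0.495 0.356 0.   ]
btn [0.682 0.042 0.046]
b1 [ 0.494 -0.151  0.034]
b2 [ 0.481 -0.011  0.034]
b3 [0.462 0.126 0.034]
keyends [ 0.492 -0.319  0.066]
keyends [ 0.394 -0.363  0.066]
t 0.2 p [0.203  0.6433 0.2304] yaw 2.8358 tilt [-0.0006 -0.0014] q [ 1.11  0.29  1.58 -0.    1.28 -0.15] F [ 0.   0.9 -0. ] open 1.0 ff 0.0
```

```bash
python3 - <<'E'
from h import *
go([.45,-.04,.225],np.pi+.116)
E
```

```text
shift [-44.13 -57.72   0.62] turn [ -0.08  -0.03 -24.17] rows>= 18.0
```

Call:
{"api": "arm_command", "payload": {"series": [-34,-25,0.6,0,0,-24.2,0.5,-34,-25,0.6,0,0,-24.2,0.8,-34,-25,0.6,0,0,-24.2,1,-34,-25,0.6,0,0,-24.2,1,-34,-25,0.6,0,0,-24.2,1,-34,-25,0.6,0,0,-24.2,1,-34,-25,0.6,0,0,-24.2,1,-34,-25,0.6,0,0,-24.2,1,-34,-25,0.6,0,0,-24.2,1,-34,-25,0.6,0,0,-24.2,1]}}

```text
time: 1.03
eef_pos: [0.4485, 0.307, 0.2254]
tcp_rot: [-0.058, 0.998, 0.0, 0.0]
contact_force: [1.6, 0.0, -0.1]
opening: 0.003
finger_force: 0.0
```

```bash
python3 - <<'E'
from h import *
st();go([.45,-.04,.225],np.pi+.116)
E
```

```text
t 1.03 p [0.4485 0.307  0.2254] yaw -3.0249 tilt [0.0002 0.0001] q [ 0.41  0.    1.91  0.    1.23 -1.27] F [ 1.6  0.  -0.1] open 0.003 ff 0.0
shift [  3.89 -34.48   0.04] turn [0.01 0.01 0.04] rows>= 9.0
```

Call:
{"api": "arm_command", "payload": {"series": [3.9,-34.5,0,0,0,0,1,3.9,-34.5,0,0,0,0,1,3.9,-34.5,0,0,0,0,1,3.9,-34.5,0,0,0,0,1,3.9,-34.5,0,0,0,0,1,3.9,-34.5,0,0,0,0,1,3.9,-34.5,0,0,0,0,1,3.9,-34.5,0,0,0,0,1,3.9,-34.5,0,0,0,0,1,3.9,-34.5,0,0,0,0,1]}}

```text
time: 1.87
eef_pos: [0.4491, -0.0415, 0.2255]
tcp_rot: [-0.056, 0.998, -0.0, 0.0]
contact_force: [0.8, 0.1, 0.1]
opening: -0.002
finger_force: 0.0
```

```bash
python3 - <<'E'
from h import *
st(); save("w1","wrist"); st()
E
```

```text
t 1.87 p [ 0.4491 -0.0415  0.2255] yaw -3.0304 tilt [ 0.0002 -0.0008] q [-0.32 -0.22  2.11 -0.    1.25 -2.  ] F [0.8 0.1 0.1] open -0.002 ff 0.0
w1 scale 1.5625 off (0, 0)
t 1.92 p [ 0.4491 -0.0397  0.2254] yaw -3.0289 tilt [-0.0001  0.0003] q [-0.31 -0.22  2.11  0.    1.25 -2.  ] F [ 0.5  0.2 -0.7] open -0.004 ff 0.0
```

View pics/w1.png

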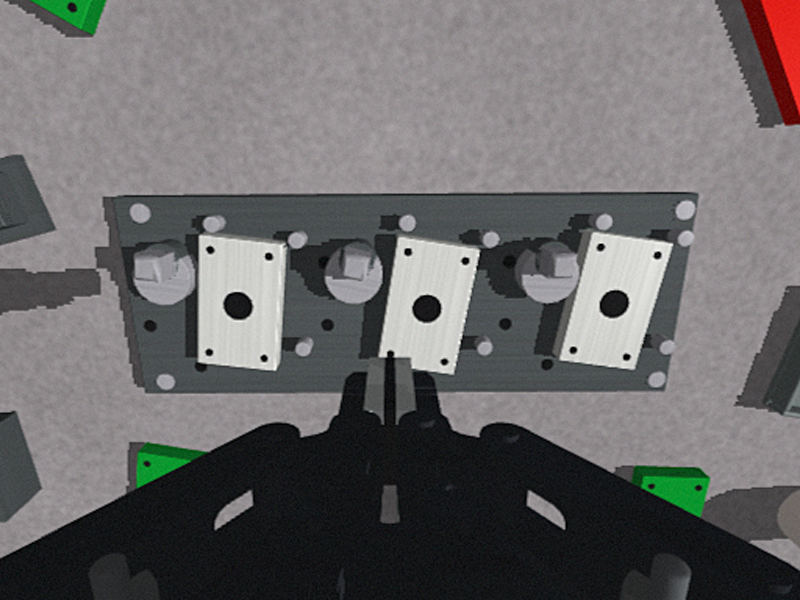

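Wrist view (800-px scale):
- **Station 1 (left):** end peg (214,223), fence pins (297,240) and (304,346).
- **Station 2:** end peg (407,222), fence pins (490,239) and (484,346).
- **Station 3:** end peg (604,221), fence pins (686,238) and (667,346).
- **Blanks:** three white blanks, tilted, centred at (238,305), (427,308) and (613,303).
- **Spindles:** at about (158,262), (355,262) and (557,262).

```bash
cat >> h.py <<'E'
LOC={"peg":(-.056,-.024),"fa":(-.044,.036),"fb":(.040,.036),"cam":(-.030,-.0603)}
def f2w(fx,i,x,y,z=0):
    x,y=np.asarray(x),np.asarray(y)+.14*(i-2); c,s=np.cos(fx[2]),np.sin(fx[2]); return np.stack([fx[0]+c*x-s*y,fx[1]+s*x+c*y,np.zeros_like(x)+z],-1)
def w2f(fx,i,p):
    c,s=np.cos(fx[2]),np.sin(fx[2]); a,b=p[0]-fx[0],p[1]-fx[1]; return np.array([c*a+s*b,-s*a+c*b-.14*(i-2)])
E
python3 - <<'E'
from h import *
from scipy.optimize import least_squares
d=load("w1")
px={1:[(214,223),(297,240),(304,346)],2:[(407,222),(490,239),(484,346)],3:[(604,221),(686,238),(667,346)]}
pts=[(i,k,np.array(p)*.64) for i in px for k,p in zip(("peg","fa","fb"),px[i])]
def res(f): return np.concatenate([w2p(d,f2w(f,i,*LOC[k],.032))[0]-p for i,k,p in pts])
s=least_squares(res,[.48,-.02,.116]); fx=s.x; print(fx, s.fun.reshape(-1,2).round(1).tolist()); np.save("fx.npy",fx)
bl={1:[(199,235),(287,244),(276,371),(198,362)],2:[(400,236),(480,248),(455,374),(379,356)],3:[(593,232),(672,241),(633,370),(559,360)]}
for i in bl:
    q=np.array([w2f(fx,i,p2w(d,np.array(p)*.64,.034)) for p in bl[i]])*1000; print(i,q.round(1).tolist(),"c",q.mean(0).round(1),[round(np.linalg.norm(q[a]-q[a-1]),1) for a in range(4)])
for i in (1,2,3): print("cam",f2w(fx,i,*LOC["cam"]).round(4), w2p(d,f2w(fx,i,*LOC["cam"],.062))/.64)
E
```

```text
[ 0.47193995 -0.00289663  0.1152558 ] [[-2.5, -0.3], [-0.9, -0.6], [-1.2, 1.4], [0.3, -0.2], [0.9, -0.4], [0.7, 1.0], [0.9, 0.0], [0.9, -0.3], [0.9, 0.7]]
1 [[-47.5, -32.0], [-40.8, 30.0], [58.0, 15.1], [50.3, -44.3]] c [ 5.  -7.8] [np.float64(98.5), np.float64(62.4), np.float64(100.0), np.float64(59.9)]
2 [[-46.2, -29.3], [-37.4, 27.9], [61.0, 13.5], [45.8, -45.2]] c [ 5.8 -8.3] [np.float64(93.4), np.float64(57.9), np.float64(99.5), np.float64(60.6)]
3 [[-48.5, -32.7], [-41.9, 24.2], [58.1, 10.5], [49.6, -47.3]] c [  4.3 -11.3] [np.float64(99.2), np.float64(57.3), np.float64(101.0), np.float64(58.5)]
cam [ 0.4652 -0.2053  0.    ] [[143.06015962 267.84299829]]
cam [ 0.4491 -0.0662  0.    ] [[354.09919918 267.07882725]]
cam [0.433  0.0728 0.    ] [[565.5972602  266.31299411]]
```

```bash
python3 - <<'E'
from h import *
from scipy.optimize import least_squares
d=load("w1")
px={1:[(214,223),(297,240),(304,346)],2:[(407,222),(490,239),(484,346)],3:[(604,221),(686,238),(667,346)]}
pts=[(i,k,np.array(p)*.64) for i in px for k,p in zip(("peg","fa","fb"),px[i])]
def res(f): return np.concatenate([w2p(d,f2w(f,i,*LOC[k],.032+f[3]))[0]-p for i,k,p in pts])
s=least_squares(res,[.48,-.02,.116,0]); fx=s.x; print(fx, s.fun.reshape(-1,2).round(1).tolist())
for i in (1,2,3): print("cam",f2w(fx,i,*LOC["cam"]).round(4), w2p(d,f2w(fx,i,*LOC["cam"],.062+fx[3]))/.64)
fx=fx[:3]; np.save("fx.npy",fx)
st(); go(f2w(fx,1,.028,-.068,.10),np.pi+fx[2]); go(f2w(fx,1,.028,-.068,.024),np.pi+fx[2])
crop("w1c",d["color"],(60,110,260,260))
E
```

```text
[ 0.47254853 -0.00225541  0.11562731 -0.0037256 ] [[-0.8, -0.1], [0.3, -0.5], [-0.1, 0.8], [0.7, 0.0], [0.6, -0.4], [0.6, 0.4], [-0.1, 0.2], [-0.7, -0.3], [-0.5, -0.1]]
cam [ 0.4659 -0.2047  0.    ] [[146.85241374 267.71993912]]
cam [ 0.4497 -0.0656  0.    ] [[355.35918379 266.88893904]]
cam [0.4336 0.0735 0.    ] [[564.33329264 266.05607639]]
t 1.92 p [ 0.4491 -0.0397  0.2254] yaw -3.0289 tilt [-0.0001  0.0003] q [-0.31 -0.22  2.11  0.    1.25 -2.  ] F [ 0.5  0.2 -0.7] open -0.004 ff 0.0
shift [ -5.62 -17.33  12.53] turn [ 0.02 -0.   -0.17] rows>= 6.0
shift [ -5.62 -17.34  20.13] turn [ 0.02 -0.   -0.17] rows>= 7.0
w1c scale 4.0 off (60, 110)
```

View pics/w1c.png

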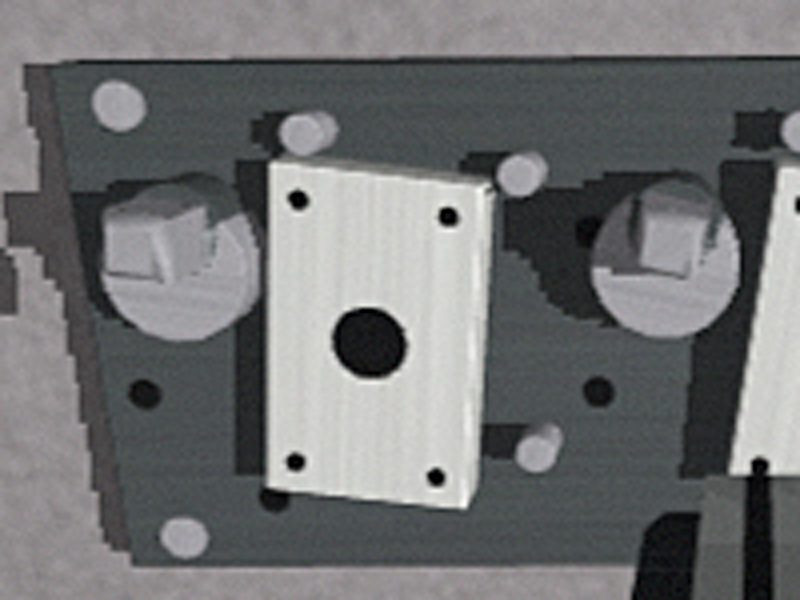

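Close crop: this is the white blank at station 1, with its upper right corner on the fence pin at (522,174). The spindle tops are at (132,242) and (670,243), which is where the fit predicts. I'll go to station 1.

Call:
{"api": "arm_command", "payload": {"series": [-5.6,-17.3,11,0,0,0,1,-5.6,-17.3,11,0,0,0,1,-5.6,-17.3,11,0,0,0,1,-5.6,-17.3,11,0,0,0,1,-5.6,-17.3,11,0,0,0,1,-5.6,-17.3,11,0,0,0,1,-5.6,-17.3,16,0,0,0,1,-5.6,-17.3,20.1,0,0,0,1,-5.6,-17.3,20.1,0,0,0,1,-5.6,-17.3,20.1,0,0,0,1]}}

```text
time: 2.75
eef_pos: [0.523, -0.2008, 0.0217]
tcp_rot: [-0.059, 0.998, 0.002, -0.003]
contact_force: [-0.4, -0.0, 0.6]
opening: 0.001
finger_force: 0.0
```

Call:
{"api": "arm_command", "payload": {"series": [0,0.3,0,0,0,0,1,0,0.6,0,0,0,0,1,0,0.8,0,0,0,0,1,0,1,0,0,0,0,1,0,1.1,0,0,0,0,1,0,1.2,0,0,0,0,1]}}

```text
time: 3.25
eef_pos: [0.5247, -0.1925, 0.0259]
tcp_rot: [-0.059, 0.998, -0.001, 0.001]
contact_force: [0.3, -3.1, 1.4]
opening: -0.004
finger_force: 1.5
```

```bash
python3 - <<'E'
from h import *
fx=np.load("fx.npy"); st(); print(w2f(fx,1,telemetry.get_state()["eef_pos"]))
E
```

```text
t 3.25 p [ 0.5247 -0.1925  0.0259] yaw -3.0245 tilt [ 0.0031 -0.0026] q [-0.53  0.29  1.99 -0.    0.86 -2.22] F [ 0.3 -3.1  1.4] open -0.004 ff 1.5
[ 0.02983235 -0.05501191]
```

Call:
{"api": "arm_command", "payload": {"series": [0,0.1,0,0,0,0,1,0,0.2,0,0,0,0,1,0,0.3,0,0,0,0,1,0,0.4,0,0,0,0,1,0,0.5,0,0,0,0,1,0,0.6,0,0,0,0,1,0,0.6,0,0,0,0,1]}}

```text
time: 3.83
eef_pos: [0.5244, -0.1869, 0.0257]
tcp_rot: [-0.058, 0.998, -0.001, 0.002]
contact_force: [2.2, -4.2, 5.8]
opening: 0.003
finger_force: 3.1
```

Call:
{"api": "arm_command", "payload": {"series": [0,0.1,0,0,0,0,1,0,0.2,0,0,0,0,1,0,0.3,0,0,0,0,1,0,0.3,0,0,0,0,1]}}

```text
time: 4.17
eef_pos: [0.5241, -0.1839, 0.0257]
tcp_rot: [-0.058, 0.998, -0.001, 0.002]
contact_force: [2.8, -4.2, 5.6]
opening: 0.005
finger_force: 3.1
```

```bash
python3 - <<'E'
from h import *
fx=np.load("fx.npy"); st(); print(w2f(fx,1,telemetry.get_state()["eef_pos"]))
E
```

```text
t 4.17 p [ 0.5241 -0.1839  0.0257] yaw -3.0251 tilt [ 0.0036 -0.0024] q [-0.52  0.29  2.   -0.    0.85 -2.21] F [ 2.8 -4.2  5.6] open 0.005 ff 3.1
[ 0.03020169 -0.04638704]
```

Call:
{"api": "arm_command", "payload": {"series": [0,0,-0.2,0,0,0,1,0,0.1,-0.2,0,0,0,1,0,0.2,-0.2,0,0,0,1,0,0.2,-0.2,0,0,0,1]}}

```text
time: 4.5
eef_pos: [0.5221, -0.1806, 0.0263]
tcp_rot: [-0.058, 0.998, 0.0, -0.0]
contact_force: [1.0, -2.8, 1.9]
opening: 0.0
finger_force: 1.8
```

Call:
{"api": "arm_command", "payload": {"series": [0,0.1,0,0,0,0,1,0,0.15,0,0,0,0,1,0,0.15,0,0,0,0,1]}}

```text
time: 4.75
eef_pos: [0.522, -0.1793, 0.0263]
tcp_rot: [-0.058, 0.998, -0.0, -0.0]
contact_force: [1.4, -3.3, 2.8]
opening: 0.0
finger_force: 1.9
```

```bash
python3 - <<'E'
from h import *
fx=np.load("fx.npy"); st(); print(w2f(fx,1,telemetry.get_state()["eef_pos"]))
d=save("w2","wrist",(150,60,450,285))
E
```

```text
t 4.75 p [ 0.522  -0.1793  0.0263] yaw -3.0248 tilt [-0.0002 -0.0001] q [-0.51  0.28  2.   -0.    0.86 -2.2 ] F [ 1.4 -3.3  2.8] open 0.0 ff 1.9
[ 0.02874083 -0.04154532]
w2 scale 2.6666666666666665 off (150, 60)
```

View pics/w2.png

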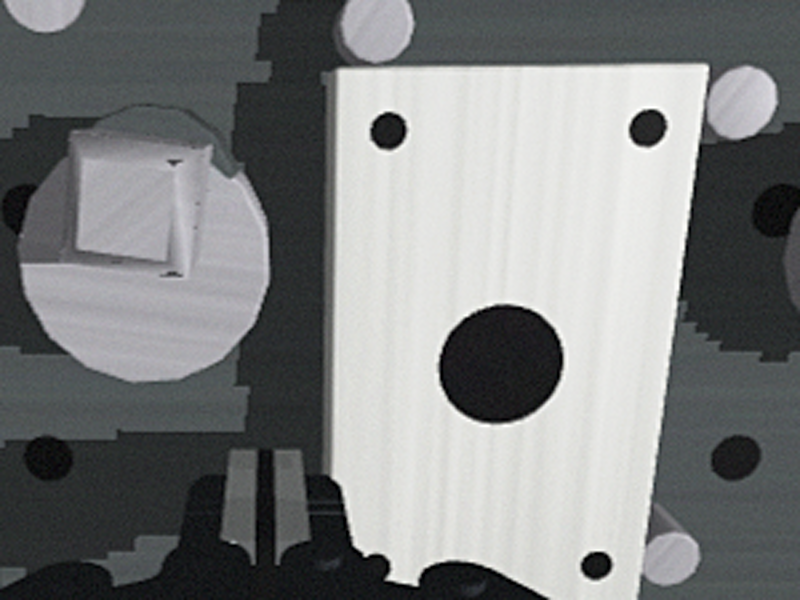

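The blank at station 1 is nearly square. Its edge is just short of the lower fence pin at (670,557), and the peg end at y≈66 is near the peg.

Call:
{"api": "arm_command", "payload": {"series": [0,0.05,0,0,0,0,1,0,0.1,0,0,0,0,1,0,0.1,0,0,0,0,1]}}

```text
time: 5.05
eef_pos: [0.5221, -0.1791, 0.0264]
tcp_rot: [-0.059, 0.998, -0.001, 0.0]
contact_force: [1.2, -5.5, 1.7]
opening: -0.003
finger_force: 2.8
```

Call:
{"api": "arm_command", "payload": {"series": [0,0.05,0,0,0,0,1,0,0.1,0,0,0,0,1,0,0.1,0,0,0,0,1]}}

```text
time: 5.3
eef_pos: [0.5219, -0.1788, 0.0264]
tcp_rot: [-0.059, 0.998, -0.002, 0.0]
contact_force: [1.9, -7.8, 0.4]
opening: -0.001
finger_force: 3.8
```

Call:
{"api": "arm_command", "payload": {"series": [0,0.05,0,0,0,0,1,0,0.1,0,0,0,0,1,0,0.1,0,0,0,0,1]}}

```text
time: 5.55
eef_pos: [0.5219, -0.1787, 0.0266]
tcp_rot: [-0.059, 0.998, -0.002, 0.0]
contact_force: [0.2, -10.1, -0.0]
opening: 0.001
finger_force: 4.8
```

Call:
{"api": "arm_command", "payload": {"series": [0,-1,0,0,0,0,1,0,-1,-2,0,0,0,1,0,-1,-4,0,0,0,1,-3,1,-4,0,0,0,1,-5.1,3.8,-4,0,0,0,1,-5.1,3.8,-3,0,0,0,1,-5.1,3.8,0,0,0,0,1,-5.1,3.8,0,0,0,0,1,-4.8,3.8,0,0,0,0,1,-4.4,3.8,0,0,0,0,1]}}

```text
time: 6.38
eef_pos: [0.56, -0.1333, 0.0259]
tcp_rot: [-0.058, 0.998, 0.001, -0.001]
contact_force: [0.2, 0.4, 0.1]
opening: -0.002
finger_force: 0.0
```

Call:
{"api": "arm_command", "payload": {"series": [0.2,0,0,0,0,0,1,0.4,0,0,0,0,0,1,0.6,0,0,0,0,0,1,0.6,0,0,0,0,0,1]}}

```text
time: 6.72
eef_pos: [0.555, -0.1346, 0.0273]
tcp_rot: [-0.058, 0.998, -0.0, 0.0]
contact_force: [-0.3, -0.5, -0.0]
opening: -0.004
finger_force: 0.0
```

```bash
python3 - <<'E'
from h import *
fx=np.load("fx.npy"); st(); print(w2f(fx,1,telemetry.get_state()["eef_pos"]))
E
```

```text
t 6.72 p [ 0.555  -0.1346  0.0273] yaw -3.0256 tilt [ 0.001  -0.0004] q [-0.42  0.32  1.96  0.    0.87 -2.1 ] F [-0.3 -0.5 -0. ] open -0.004 ff 0.0
[ 0.06666586 -0.00102054]
```

Call:
{"api": "arm_command", "payload": {"series": [0.1,0,0,0,0,0,1,0.2,0,0,0,0,0,1,0.3,0,0,0,0,0,1,0.3,0,0,0,0,0,1]}}

```text
time: 7.05
eef_pos: [0.552, -0.1346, 0.0264]
tcp_rot: [-0.058, 0.998, 0.0, -0.0]
contact_force: [-0.2, 0.7, 1.4]
opening: 0.001
finger_force: 0.0
```

Call:
{"api": "arm_command", "payload": {"series": [0.1,0,0,0,0,0,1,0.2,0,0,0,0,0,1,0.2,0,0,0,0,0,1]}}

```text
time: 7.3
eef_pos: [0.5499, -0.1348, 0.0263]
tcp_rot: [-0.058, 0.998, 0.0, -0.0]
contact_force: [-0.3, 0.8, -0.1]
opening: -0.002
finger_force: 0.0
```

Call:
{"api": "arm_command", "payload": {"series": [0.1,0,0,0,0,0,1,0.15,0,0,0,0,0,1,0.15,0,0,0,0,0,1]}}

```text
time: 7.55
eef_pos: [0.5491, -0.135, 0.0266]
tcp_rot: [-0.058, 0.998, -0.0, 0.001]
contact_force: [2.4, 0.3, -0.2]
opening: 0.001
finger_force: 1.0
```

Call:
{"api": "arm_command", "payload": {"series": [0.05,0,0,0,0,0,1,0.1,0,0,0,0,0,1,0.1,0,0,0,0,0,1]}}

```text
time: 7.8
eef_pos: [0.549, -0.1351, 0.0271]
tcp_rot: [-0.058, 0.998, -0.0, 0.002]
contact_force: [5.6, 2.3, -1.8]
opening: 0.001
finger_force: 2.4
```

Call:
{"api": "arm_command", "payload": {"series": [0.05,0,0,0,0,0,1,0.1,0,0,0,0,0,1,0.1,0,0,0,0,0,1]}}

```text
time: 8.05
eef_pos: [0.5489, -0.1352, 0.0275]
tcp_rot: [-0.058, 0.998, -0.0, 0.003]
contact_force: [6.8, 1.8, -0.6]
opening: 0.001
finger_force: 3.3
```

```bash
python3 - <<'E'
from h import *
fx=np.load("fx.npy"); st(); print(w2f(fx,1,telemetry.get_state()["eef_pos"]))
E
```

```text
t 8.05 p [ 0.5489 -0.1352  0.0275] yaw -3.026 tilt [ 0.006  -0.0005] q [-0.42  0.3   1.97  0.    0.86 -2.11] F [ 6.8  1.8 -0.6] open 0.001 ff 3.3
[ 0.06055115 -0.00088398]
```

Call:
{"api": "arm_command", "payload": {"series": [-1,0,0,0,0,0,1,-1,0,-3.5,0,0,0,1,0,-2,-4,0,0,0,1,3.8,-5.5,-4,0,0,0,1,3.8,-5.5,-3,0,0,0,1,3.8,-5.5,0.1,0,0,0,1,3.8,-5.5,0.1,0,0,0,1,3.8,-5,0.1,0,0,0,1,3.8,-4.5,0.1,0,0,0,1,3.8,-4.2,0.1,0,0,0,1]}}

```text
time: 8.88
eef_pos: [0.5144, -0.1805, 0.0263]
tcp_rot: [-0.059, 0.998, -0.0, 0.0]
contact_force: [0.4, 1.1, -0.4]
opening: -0.002
finger_force: 0.1
```

Call:
{"api": "arm_command", "payload": {"series": [0,0.1,0,0,0,0,1,0,0.2,0,0,0,0,1,0,0.2,0,0,0,0,1]}}

```text
time: 9.13
eef_pos: [0.5146, -0.18, 0.0266]
tcp_rot: [-0.059, 0.998, -0.001, 0.001]
contact_force: [-0.0, -3.9, -0.3]
opening: 0.003
finger_force: 1.6
```

Call:
{"api": "arm_command", "payload": {"series": [0,0.1,0,0,0,0,1,0,0.2,0,0,0,0,1,0,0.2,0,0,0,0,1]}}

```text
time: 9.38
eef_pos: [0.5146, -0.1797, 0.0267]
tcp_rot: [-0.059, 0.998, -0.003, 0.001]
contact_force: [-0.0, -7.4, -0.3]
opening: -0.001
finger_force: 3.6
```

```bash
python3 - <<'E'
from h import *
fx=np.load("fx.npy"); st(); print(w2f(fx,1,telemetry.get_state()["eef_pos"]))
E
```

```text
t 9.38 p [ 0.5146 -0.1797  0.0267] yaw -3.0238 tilt [ 0.0032 -0.0051] q [-0.52  0.27  2.02 -0.    0.85 -2.21] F [-0.  -7.4 -0.3] open -0.001 ff 3.6
[ 0.02128351 -0.04106707]
```

Call:
{"api": "arm_command", "payload": {"series": [0,-1,0,0,0,0,1,0,-1,-3,0,0,0,1,0,-1,-5,0,0,0,1,-0.3,3,-5,0,0,0,1,-0.7,7,-5,0,0,0,1,-0.7,11.3,-5,0,0,0,1,-0.7,11.3,-5,0,0,0,1,-0.7,11.3,-2,0,0,0,1,-0.7,11.3,0,0,0,0,1,-0.7,11.3,0,0,0,0,1]}}

```text
time: 10.22
eef_pos: [0.5035, -0.0626, 0.0215]
tcp_rot: [-0.058, 0.998, 0.002, -0.004]
contact_force: [-1.6, 0.2, -0.9]
opening: -0.0
finger_force: 0.0
```

Call:
{"api": "arm_command", "payload": {"series": [0,0.2,0,0,0,0,1,0,0.4,0,0,0,0,1,0,0.6,0,0,0,0,1,0,0.8,0,0,0,0,1,0,1,0,0,0,0,1,0,1.2,0,0,0,0,1,0,1.4,0,0,0,0,1,0,1.6,0,0,0,0,1,0,1.8,0,0,0,0,1,0,1.9,0,0,0,0,1]}}

```text
time: 11.05
eef_pos: [0.5064, -0.0461, 0.0263]
tcp_rot: [-0.058, 0.998, -0.001, 0.002]
contact_force: [3.6, -4.7, 1.5]
opening: 0.001
finger_force: 2.2
```

```bash
python3 - <<'E'
from h import *
fx=np.load("fx.npy"); st(); print(w2f(fx,2,telemetry.get_state()["eef_pos"]))
E
```

```text
t 11.05 p [ 0.5064 -0.0461  0.0263] yaw -3.0247 tilt [ 0.0036 -0.0019] q [-0.29  0.2   2.11 -0.    0.83 -1.98] F [ 3.6 -4.7  1.5] open 0.001 ff 2.2
[ 0.02852364 -0.04742949]
```

Call:
{"api": "arm_command", "payload": {"series": [0,0.1,0,0,0,0,1,0,0.2,0,0,0,0,1,0,0.3,0,0,0,0,1,0,0.4,0,0,0,0,1,0,0.5,0,0,0,0,1,0,0.6,0,0,0,0,1,0,0.7,0,0,0,0,1,0,0.7,0,0,0,0,1]}}

```text
time: 11.72
eef_pos: [0.5067, -0.0397, 0.0268]
tcp_rot: [-0.058, 0.998, -0.002, 0.003]
contact_force: [3.1, -4.0, 1.3]
opening: -0.004
finger_force: 2.6
```

Call:
{"api": "arm_command", "payload": {"series": [0,0.1,0,0,0,0,1,0,0.15,0,0,0,0,1,0,0.15,0,0,0,0,1]}}

```text
time: 11.97
eef_pos: [0.5068, -0.0393, 0.0269]
tcp_rot: [-0.059, 0.998, -0.003, 0.003]
contact_force: [4.1, -8.0, 0.4]
opening: -0.003
finger_force: 4.2
```

```bash
python3 - <<'E'
from h import *
fx=np.load("fx.npy"); st(); print(w2f(fx,2,telemetry.get_state()["eef_pos"]))
E
```

```text
t 11.97 p [ 0.5068 -0.0393  0.0269] yaw -3.0239 tilt [ 0.0072 -0.0051] q [-0.28  0.19  2.11 -0.    0.83 -1.96] F [ 4.1 -8.   0.4] open -0.003 ff 4.2
[ 0.0297885  -0.04075394]
```

Call:
{"api": "arm_command", "payload": {"series": [0,-1,0,0,0,0,1,0,-1,-3,0,0,0,1,0,-1,-4,0,0,0,1,-3,1,-4,0,0,0,1,-4.9,3.8,-4,0,0,0,1,-4.9,3.8,-3,0,0,0,1,-4.9,3.8,0,0,0,0,1,-4.8,3.8,0,0,0,0,1,-4.4,3.8,0,0,0,0,1,-4,3.8,0,0,0,0,1]}}

```text
time: 12.8
eef_pos: [0.539, 0.0052, 0.0256]
tcp_rot: [-0.058, 0.998, 0.0, 0.0]
contact_force: [2.4, 0.0, -0.4]
opening: 0.0
finger_force: 0.5
```

Call:
{"api": "arm_command", "payload": {"series": [0.1,0,0,0,0,0,1,0.2,0,0,0,0,0,1,0.3,0,0,0,0,0,1,0.4,0,0,0,0,0,1,0.5,0,0,0,0,0,1,0.6,0,0,0,0,0,1,0.7,0,0,0,0,0,1,0.8,0,0,0,0,0,1,0.9,0,0,0,0,0,1,0.9,0,0,0,0,0,1]}}

```text
time: 13.63
eef_pos: [0.5329, 0.0042, 0.0268]
tcp_rot: [-0.058, 0.998, -0.0, 0.003]
contact_force: [7.1, 1.7, 1.2]
opening: 0.001
finger_force: 3.5
```

```bash
python3 - <<'E'
from h import *
fx=np.load("fx.npy"); st(); print(w2f(fx,2,telemetry.get_state()["eef_pos"]))
E
```

```text
t 13.63 p [0.5329 0.0042 0.0268] yaw -3.0257 tilt [ 0.0068 -0.0003] q [-0.18  0.24  2.05  0.    0.84 -1.87] F [7.1 1.7 1.2] open 0.001 ff 3.5
[ 0.06066806 -0.00054675]
```

Call:
{"api": "arm_command", "payload": {"series": [-1,0,0,0,0,0,1,-1,0,-3.5,0,0,0,1,0,-2,-4,0,0,0,1,3.8,-5.5,-4,0,0,0,1,3.8,-5.5,-3,0,0,0,1,3.8,-5.5,0.1,0,0,0,1,3.8,-5.5,0.1,0,0,0,1,3.8,-5,0.1,0,0,0,1,3.8,-4.5,0.1,0,0,0,1,3.8,-4.2,0.1,0,0,0,1]}}

```text
time: 14.47
eef_pos: [0.4979, -0.0413, 0.0252]
tcp_rot: [-0.059, 0.998, -0.001, 0.0]
contact_force: [-2.2, -7.4, 0.0]
opening: 0.004
finger_force: 3.8
```

Call:
{"api": "arm_command", "payload": {"series": [0,0.1,0,0,0,0,1,0,0.2,0,0,0,0,1,0,0.3,0,0,0,0,1,0,0.4,0,0,0,0,1,0,0.4,0,0,0,0,1]}}

```text
time: 14.88
eef_pos: [0.4981, -0.0409, 0.0262]
tcp_rot: [-0.061, 0.998, -0.004, 0.001]
contact_force: [-3.6, -14.5, 0.7]
opening: -0.001
finger_force: 6.1
```

```bash
python3 - <<'E'
from h import *
fx=np.load("fx.npy"); st(); print(w2f(fx,2,telemetry.get_state()["eef_pos"]))
E
```

```text
t 14.88 p [ 0.4981 -0.0409  0.0262] yaw -3.0197 tilt [ 0.0016 -0.0084] q [-0.28  0.18  2.13 -0.01  0.83 -1.97] F [ -3.6 -14.5   0.7] open -0.001 ff 6.1
[ 0.02088012 -0.04129182]
```

Call:
{"api": "arm_command", "payload": {"series": [0,-1.3,0,0,0,0,1,0,-1.3,-3,0,0,0,1,0,-1.3,-5,0,0,0,1,-0.3,2.7,-5,0,0,0,1,-0.7,6.7,-5,0,0,0,1,-0.7,10.8,-5,0,0,0,1,-0.7,10.8,-5,0,0,0,1,-0.7,10.8,-2,0,0,0,1,-0.7,10.8,0,0,0,0,1,-0.7,10.8,0,0,0,0,1]}}

```text
time: 15.72
eef_pos: [0.4885, 0.0712, 0.0215]
tcp_rot: [-0.059, 0.998, 0.001, -0.003]
contact_force: [-0.2, 0.3, 0.0]
opening: -0.003
finger_force: 0.0
```

Call:
{"api": "arm_command", "payload": {"series": [0,0.2,0,0,0,0,1,0,0.4,0,0,0,0,1,0,0.6,0,0,0,0,1,0,0.8,0,0,0,0,1,0,1,0,0,0,0,1,0,1.2,0,0,0,0,1,0,1.4,0,0,0,0,1,0,1.6,0,0,0,0,1,0,1.8,0,0,0,0,1,0,1.9,0,0,0,0,1]}}

```text
time: 16.55
eef_pos: [0.4899, 0.0891, 0.0248]
tcp_rot: [-0.058, 0.998, -0.0, 0.001]
contact_force: [2.2, -1.7, 0.8]
opening: -0.002
finger_force: 1.3
```

```bash
python3 - <<'E'
from h import *
fx=np.load("fx.npy"); st(); print(w2f(fx,3,telemetry.get_state()["eef_pos"]))
E
```

```text
t 16.55 p [0.4899 0.0891 0.0248] yaw -3.0248 tilt [ 0.0016 -0.0005] q [-0.02  0.18  2.13 -0.    0.83 -1.71] F [ 2.2 -1.7  0.8] open -0.002 ff 1.3
[ 0.02773216 -0.05127499]
```

Call:
{"api": "arm_command", "payload": {"series": [0,0.12,0,0,0,0,1,0,0.24,0,0,0,0,1,0,0.36,0,0,0,0,1,0,0.48,0,0,0,0,1,0,0.6,0,0,0,0,1,0,0.72,0,0,0,0,1,0,0.84,0,0,0,0,1,0,0.94,0,0,0,0,1,0,1.0,0,0,0,0,1,0,1.0,0,0,0,0,1]}}

```text
time: 17.38
eef_pos: [0.4886, 0.0983, 0.0247]
tcp_rot: [-0.059, 0.998, -0.001, 0.001]
contact_force: [3.6, -6.6, 1.4]
opening: -0.0
finger_force: 3.2
```

Call:
{"api": "arm_command", "payload": {"series": [0,0.1,0,0,0,0,1,0,0.2,0,0,0,0,1,0,0.25,0,0,0,0,1,0,0.25,0,0,0,0,1]}}

```text
time: 17.72
eef_pos: [0.4886, 0.0988, 0.0247]
tcp_rot: [-0.06, 0.998, -0.003, 0.001]
contact_force: [3.4, -13.8, 1.1]
opening: 0.001
finger_force: 6.7
```

```bash
python3 - <<'E'
from h import *
fx=np.load("fx.npy"); st(); print(w2f(fx,3,telemetry.get_state()["eef_pos"]))
E
```

```text
t 17.72 p [0.4886 0.0988 0.0247] yaw -3.022 tilt [ 0.0016 -0.0061] q [-0.    0.18  2.13 -0.01  0.83 -1.69] F [  3.4 -13.8   1.1] open 0.001 ff 6.7
[ 0.02762739 -0.04147161]
```

Call:
{"api": "arm_command", "payload": {"series": [0,-1.3,0,0,0,0,1,0,-1.3,-3,0,0,0,1,0,-1.3,-4,0,0,0,1,-3,1,-4,0,0,0,1,-5.1,3.5,-4,0,0,0,1,-5.1,3.5,-3,0,0,0,1,-5.1,3.5,0,0,0,0,1,-5,3.5,0,0,0,0,1,-4.6,3.5,0,0,0,0,1,-4.2,3.5,0,0,0,0,1]}}

```text
time: 18.55
eef_pos: [0.5243, 0.1413, 0.0244]
tcp_rot: [-0.058, 0.998, 0.0, -0.001]
contact_force: [0.3, 0.3, 0.6]
opening: 0.002
finger_force: 0.0
```

Call:
{"api": "arm_command", "payload": {"series": [0.1,0,0,0,0,0,1,0.2,0,0,0,0,0,1,0.3,0,0,0,0,0,1,0.4,0,0,0,0,0,1,0.5,0,0,0,0,0,1,0.6,0,0,0,0,0,1,0.7,0,0,0,0,0,1,0.8,0,0,0,0,0,1,0.9,0,0,0,0,0,1,0.9,0,0,0,0,0,1]}}

```text
time: 19.38
eef_pos: [0.5168, 0.1401, 0.0245]
tcp_rot: [-0.058, 0.998, 0.0, 0.001]
contact_force: [0.7, 0.3, -1.1]
opening: -0.001
finger_force: 0.6
```

```bash
python3 - <<'E'
from h import *
fx=np.load("fx.npy"); st(); print(w2f(fx,3,telemetry.get_state()["eef_pos"]))
E
```

```text
t 19.38 p [0.5168 0.1401 0.0245] yaw -3.025 tilt [0.0013 0.0001] q [ 0.08  0.25  2.04 -0.    0.84 -1.61] F [ 0.7  0.3 -1.1] open -0.001 ff 0.6
[ 0.06035272 -0.00365412]
```

Call:
{"api": "arm_command", "payload": {"series": [0.05,0,0,0,0,0,1,0.1,0,0,0,0,0,1,0.15,0,0,0,0,0,1,0.2,0,0,0,0,0,1,0.2,0,0,0,0,0,1]}}

```text
time: 19.8
eef_pos: [0.5166, 0.1401, 0.0254]
tcp_rot: [-0.058, 0.998, 0.0, 0.003]
contact_force: [5.9, 0.6, -1.7]
opening: -0.002
finger_force: 2.9
```

```bash
python3 - <<'E'
from h import *
fx=np.load("fx.npy"); st(); print(w2f(fx,3,telemetry.get_state()["eef_pos"]))
E
```

```text
t 19.8 p [0.5166 0.1401 0.0254] yaw -3.0254 tilt [0.0057 0.0007] q [ 0.08  0.25  2.05  0.    0.84 -1.61] F [ 5.9  0.6 -1.7] open -0.002 ff 2.9
[ 0.06020691 -0.00369176]
```

Call:
{"api": "arm_command", "payload": {"series": [-1,0,0,0,0,0,1,-1,0,-3.5,0,0,0,1,0,-2,-4,0,0,0,1,3.7,-5.2,-4,0,0,0,1,3.7,-5.2,-3,0,0,0,1,3.7,-5.2,0.1,0,0,0,1,3.7,-5.2,0.1,0,0,0,1,3.7,-4.7,0.1,0,0,0,1,3.7,-4.2,0.1,0,0,0,1,3.7,-3.9,0.1,0,0,0,1]}}

```text
time: 20.63
eef_pos: [0.4832, 0.0976, 0.0246]
tcp_rot: [-0.059, 0.998, -0.0, 0.001]
contact_force: [0.8, -6.8, -0.3]
opening: -0.001
finger_force: 3.4
```

Call:
{"api": "arm_command", "payload": {"series": [0,0.1,0,0,0,0,1,0,0.2,0,0,0,0,1,0,0.3,0,0,0,0,1,0,0.3,0,0,0,0,1]}}

```text
time: 20.97
eef_pos: [0.4832, 0.0979, 0.0248]
tcp_rot: [-0.06, 0.998, -0.003, 0.001]
contact_force: [0.4, -10.9, 0.5]
opening: 0.003
finger_force: 5.1
```

```bash
python3 - <<'E'
from h import *
fx=np.load("fx.npy"); st(); print(w2f(fx,3,telemetry.get_state()["eef_pos"]))
d=cam("top"); crop("t2",d["color"],(170,150,420,320))
E
```

```text
t 20.97 p [0.4832 0.0979 0.0248] yaw -3.0208 tilt [ 0.0023 -0.0059] q [-0.    0.17  2.14 -0.01  0.82 -1.69] F [  0.4 -10.9   0.5] open 0.003 ff 5.1
[ 0.02216152 -0.0417277 ]
t2 scale 3.2 off (170, 150)
```

View pics/t2.png

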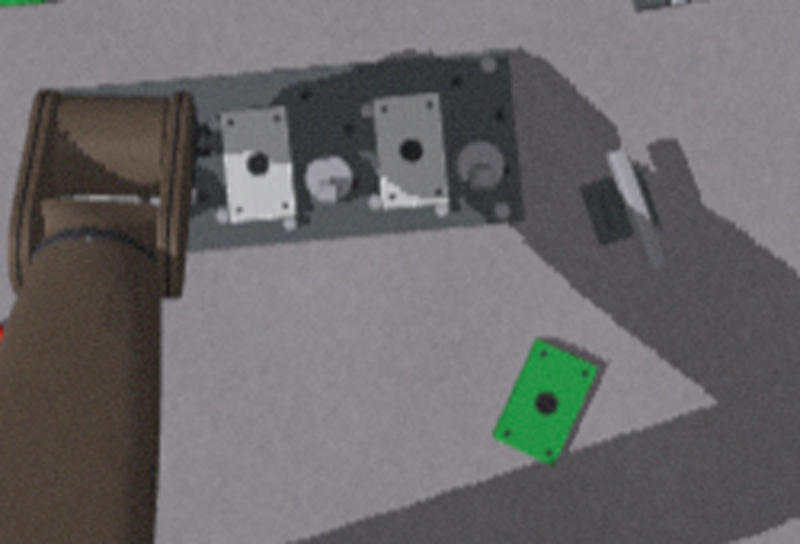

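The top crop shows the blanks at stations 1 and 2 square against their pins; station 3 is hidden by the arm, but the forces show it seated. The key is still at about (630,200) in the crop. I'll go above the key.

Call:
{"api": "arm_command", "payload": {"series": [0,-1,0,0,0,0,1,0,-1.5,-4,0,0,0,1,0,-2,-8,0,0,0,1,2,-6,-11,0,0,5,1,9.1,-42.9,-14.5,0,0,160,0,9.1,-42.9,-14.5,0,0,160,0,9.1,-42.9,-14.5,0,0,160,0,9.1,-42.9,-14.5,0,0,160,0,9.1,-42.9,-14.5,0,0,160,0,9.1,-42.9,-14.5,0,0,160,0]}}

```text
time: 21.85
eef_pos: [0.4525, -0.2021, 0.1551]
tcp_rot: [0.355, 0.935, 0.0, 0.001]
contact_force: [0.2, -0.9, 0.3]
opening: 0.848
finger_force: 0.0
```

```bash
python3 - <<'E'
from h import *
st(); go([.444,-.339,.17],.42)
E
```

```text
t 21.85 p [ 0.4525 -0.2021  0.1551] yaw 2.4151 tilt [ 0.0024 -0.0005] q [-0.63 -0.04  2.08  0.    1.1  -1.47] F [ 0.2 -0.9  0.3] open 0.848 ff 0.0
shift [ -8.46 -10.8   -1.48] turn [1.7000e-01 1.0000e-02 1.1431e+02] rows>= 16.0
```

Call:
{"api": "arm_command", "payload": {"series": [-8.5,-10.8,-1.5,0,0,60,0,-8.5,-10.8,-1.5,0,0,60,0,-8.5,-10.8,-1.5,0,0,60,0,-8.5,-10.8,-1.5,0,0,60,0,-8.5,-10.8,-1.5,0,0,114,0,-8.5,-10.8,-1.5,0,0,114,0,-8.5,-10.8,-1.5,0,0,114,0,-8.5,-10.8,-1.5,0,0,114,0,-8.5,-10.8,-1.5,0,0,114,0,-8.5,-10.8,-1.5,0,0,114,0]}}

```text
time: 22.68
eef_pos: [0.4456, -0.3375, 0.1696]
tcp_rot: [0.835, 0.55, 0.001, 0.001]
contact_force: [-0.3, -0.4, -0.9]
opening: 0.998
finger_force: 0.0
```

```bash
python3 - <<'E'
from h import *
st(); go([.444,-.339,.17],.42)
E
```

```text
t 22.68 p [ 0.4456 -0.3375  0.1696] yaw 1.1651 tilt [ 0.0015 -0.0003] q [-0.83  0.09  1.92  0.    1.13 -0.42] F [-0.3 -0.4 -0.9] open 0.998 ff 0.0
shift [-0.2  -0.09 -0.04] turn [ 0.08 -0.05 42.69] rows>= 6.0
```

Call:
{"api": "arm_command", "payload": {"series": [-0.2,-0.1,0,0,0,42.7,0,-0.2,-0.1,0,0,0,42.7,0,-0.2,-0.1,0,0,0,42.7,0,-0.2,-0.1,0,0,0,42.7,0,-0.2,-0.1,0,0,0,42.7,0,-0.2,-0.1,0,0,0,42.7,0,-0.2,-0.1,0,0,0,42.7,0,-0.2,-0.1,0,0,0,42.7,0]}}

```text
time: 23.35
eef_pos: [0.4438, -0.3389, 0.1693]
tcp_rot: [0.977, 0.213, 0.0, 0.0]
contact_force: [0.7, 0.6, -0.2]
opening: 0.998
finger_force: 0.0
```

```bash
python3 - <<'E'
from h import *
st(); save("k1","wrist",(100,60,400,285))
E
```

```text
t 23.35 p [ 0.4438 -0.3389  0.1693] yaw 0.4291 tilt [ 0.0011 -0.0004] q [-0.83  0.09  1.92  0.    1.13  0.31] F [ 0.7  0.6 -0.2] open 0.998 ff 0.0
k1 scale 2.6666666666666665 off (100, 60)
```

View pics/k1.png

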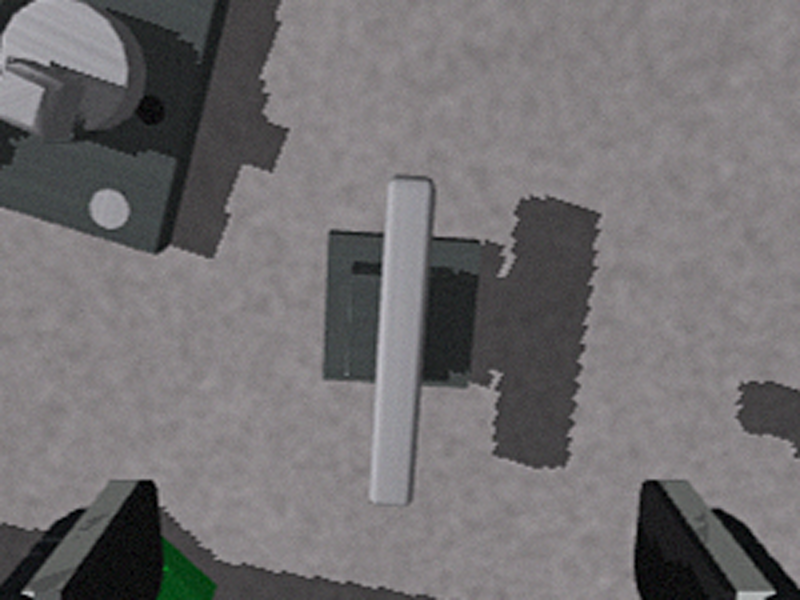

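The key stands upright: T-bar top runs from (410,179) to (391,501), its foot is centred near (402,308), and the spindle of station 1 is at the upper left.

```bash
cat > meas.py <<'E'
from h import *
d=load("k1"); u=lambda p:(p[0]/2.66667+100,p[1]/2.66667+60)
a,b=[p2w(d,u(p),.066)[:2] for p in [(410,180),(391,500)]]
yaw=np.arctan2(*(a-b)[::-1]); print("len",np.linalg.norm(a-b),"c",(a+b)/2,"yaw",yaw)
f=[p2w(d,u(p),.010)[:2] for p in [(331,232),(480,239),(470,386),(323,379)]]; print("foot c",np.mean(f,0), [np.linalg.norm(f[i]-f[i-1]).round(4) for i in range(4)])
c=(a+b)/2
E
python3 - <<'E'
from meas import *
go([*c,.07],yaw); go([*c,.038],yaw)
E
```

```text
len 0.10560557025095305 c [ 0.44396775 -0.34118767] yaw 0.37306485562673936
foot c [ 0.44335001 -0.34217861] [np.float64(0.0581), np.float64(0.0559), np.float64(0.0583), np.float64(0.0581)]
shift [-0.07  0.21  9.92] turn [ 0.04 -0.04  3.2 ] rows>= 3.0
shift [-0.07  0.21 13.12] turn [ 0.04 -0.04  3.2 ] rows>= 4.0
```

Call:
{"api": "arm_command", "payload": {"series": [-0.1,0.2,4,0,0,3.2,0,-0.1,0.2,8,0,0,3.2,0,-0.1,0.2,11,0,0,3.2,0,-0.1,0.2,13.1,0,0,3.2,0,-0.1,0.2,13.1,0,0,3.2,0,-0.1,0.2,13.1,0,0,3.2,0.4,-0.1,0.2,13.1,0,0,3.2,0.8,-0.1,0.2,13.1,0,0,3.2,1,-0.1,0.2,13.1,0,0,3.2,1,-0.1,0.2,13.1,0,0,3.2,1], "force": 100}}

```text
time: 24.23
eef_pos: [0.4441, -0.3421, 0.0394]
tcp_rot: [0.983, 0.184, 0.001, 0.001]
contact_force: [1.0, -0.2, -0.0]
opening: 0.299
finger_force: 0.0
```

Call:
{"api": "arm_command", "payload": {"series": [0,0,0,0,0,0,1,0,0,0,0,0,0,1,0,0,0,0,0,0,1], "force": 100}}

```text
time: 24.48
eef_pos: [0.4434, -0.3407, 0.0391]
tcp_rot: [0.983, 0.184, -0.0, -0.001]
contact_force: [-2.2, 3.1, 7.1]
opening: 0.164
finger_force: 98.5
```

```bash
python3 - <<'E'
from h import *
st()
E
```

```text
t 24.48 p [ 0.4434 -0.3407  0.0391] yaw 0.3697 tilt [-0.0003  0.0014] q [-0.84  0.27  1.98  0.    0.89  0.36] F [-2.2  3.1  7.1] open 0.164 ff 98.5
```

Call:
{"api": "arm_command", "payload": {"series": [0,0,-2,0,0,0,1,0,0,-5,0,0,0,1,0,0,-8,0,0,0,1,0,0,-10.1,0,0,0,1,0,0,-10.1,0,0,0,1]}}

```text
time: 24.9
eef_pos: [0.4453, -0.3433, 0.1436]
tcp_rot: [0.983, 0.184, 0.002, 0.004]
contact_force: [1.1, -0.7, -2.9]
opening: 0.152
finger_force: 98.8
```

```bash
python3 - <<'E'
from h import *
st(); fx=np.load("fx.npy"); c=f2w(fx,1,*LOC["cam"]); y=1.555
go([c[0]-.04*np.cos(y),c[1]-.04*np.sin(y),.14],y)
E
```

```text
t 24.9 p [ 0.4453 -0.3433  0.1436] yaw 0.3701 tilt [ 0.0064 -0.0071] q [-0.84  0.12  1.94 -0.    1.07  0.36] F [ 1.1 -0.7 -2.9] open 0.152 ff 98.8
shift [ 5.43 -8.48  0.3 ] turn [  0.57   0.13 -67.89] rows>= 10.0
```

Call:
{"api": "arm_command", "payload": {"series": [5.4,-8.5,0.3,0,0,-67.9,1,5.4,-8.5,0.3,0,0,-67.9,1,5.4,-8.5,0.3,0,0,-67.9,1,5.4,-8.5,0.3,0,0,-67.9,1,5.4,-8.5,0.3,0,0,-67.9,1,5.4,-8.5,0.3,0,0,-67.9,1,5.4,-8.5,0.3,0,0,-67.9,1,5.4,-8.5,0.3,0,0,-67.9,1,5.4,-8.5,0.3,0,0,-67.9,1,5.4,-8.5,0.3,0,0,-67.9,1]}}

```text
time: 25.73
eef_pos: [0.4613, -0.2412, 0.1326]
tcp_rot: [0.711, 0.703, -0.0, -0.002]
contact_force: [0.2, -0.0, -4.8]
opening: 0.156
finger_force: 99.2
```

Call:
{"api": "arm_command", "payload": {"series": [0,0,0,0,0,0,1,0,0,0,0,0,0,1,0,0,0,0,0,0,1]}}

```text
time: 25.98
eef_pos: [0.4621, -0.2419, 0.1341]
tcp_rot: [0.713, 0.701, -0.0, -0.001]
contact_force: [-0.7, -1.3, -4.8]
opening: 0.159
finger_force: 99.2
```

```bash
python3 - <<'E'
from h import *
st(); d=save("s1","wrist",(150,20,450,245)); fx=np.load("fx.npy")
print(w2p(d,f2w(fx,1,*LOC["cam"],.062)))
E
```

```text
t 25.98 p [ 0.4621 -0.2419  0.1341] yaw 1.5534 tilt [-0.0019  0.0015] q [-0.68  0.05  2.03 -0.    1.06 -0.66] F [-0.7 -1.3 -4.8] open 0.159 ff 99.2
s1 scale 2.6666666666666665 off (150, 20)
[[252.96961122 150.48666287]]
```

View pics/s1.png

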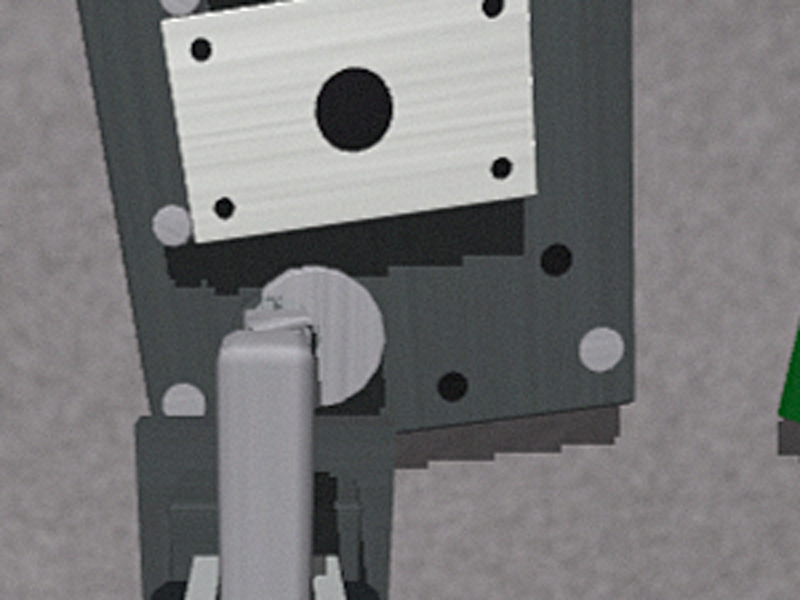

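The T-bar end hides spindle 1; I'll back off 4.5 cm and look again.

Call:
{"api": "arm_command", "payload": {"series": [-4.5,0,0,0,0,0,1,-4.5,0,0,0,0,0,1,-4.5,0,0,0,0,0,1,-4.5,0,0,0,0,0,1,-4.5,0,0,0,0,0,1]}}

```text
time: 26.45
eef_pos: [0.4618, -0.2866, 0.1351]
tcp_rot: [0.713, 0.701, 0.0, -0.001]
contact_force: [1.6, 0.8, -4.6]
opening: 0.154
finger_force: 99.2
```

```bash
python3 - <<'E'
from h import *
st(); d=save("s2","wrist",(200,70,320,160)); fx=np.load("fx.npy")
print(w2p(d,f2w(fx,1,*LOC["cam"],.062)))
E
```

```text
t 26.45 p [ 0.4618 -0.2866  0.1351] yaw 1.5546 tilt [-0.0009  0.0012] q [-0.74  0.1   1.98  0.    1.06 -0.73] F [ 1.6  0.8 -4.6] open 0.154 ff 99.2
s2 scale 6.666666666666667 off (200, 70)
[[252.50829114  83.88133328]]
```

View pics/s2.png

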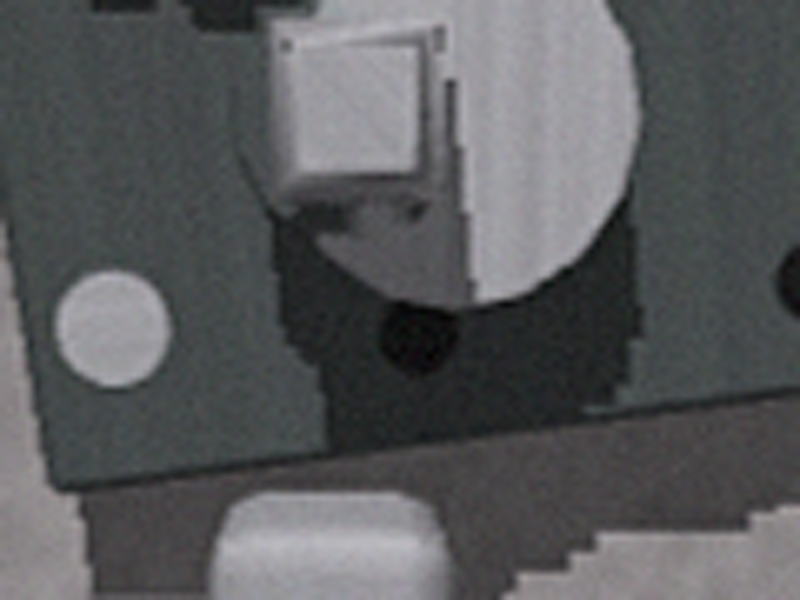

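Spindle 1's top face has corners at about (289,51), (419,42), (418,173) and (299,175), centre near (356,110).

```bash
python3 - <<'E'
from h import *
d=load("s2"); fx=np.load("fx.npy")
for cs in ([(289,51),(419,42),(418,173),(299,175)],[(270,30),(446,22),(442,188),(282,202)]):
    P=np.array([p2w(d,(x/6.6667+200,y/6.6667+70),z)[:2] for (x,y),z in zip(cs,[.062 if cs[0][0]==289 else .0575]*4)])
    c=P.mean(0); e=[P[1]-P[0],P[2]-P[1],P[3]-P[2],P[0]-P[3]]
    a=[np.arctan2(v[1],v[0]) for v in e]; print("c",c.round(4),"loc",(w2f(fx,1,c)*1000).round(1),"angs mod90",np.round([(x+.785)%(np.pi/2)-.785 for x in a],3),"len",np.linalg.norm(e,axis=1).round(4))
st()
E
```

```text
c [ 0.4665 -0.2064] loc [-29.6 -62.1] angs mod90 [ 0.049 -0.012 -0.     0.064] len [0.0131 0.0125 0.0121 0.0119]
c [ 0.4669 -0.2063] loc [-29.1 -62. ] angs mod90 [ 0.026 -0.025  0.067  0.05 ] len [0.018  0.0162 0.0168 0.0169]
t 26.5 p [ 0.4619 -0.2865  0.1351] yaw 1.5551 tilt [-0.0007  0.001 ] q [-0.74  0.1   1.98  0.    1.06 -0.73] F [ 0.2  0.4 -4.6] open 0.154 ff 99.2
```

```bash
python3 - <<'E'
from h import *
go([.466,-.2048,.108],1.60)
E
```

```text
shift [8.17 0.29 2.72] turn [-0.04 -0.06 -2.57] rows>= 3.0
```

Call:
{"api": "arm_command", "payload": {"series": [3,0.1,0,0,0,-2.6,1,6,0.2,0,0,0,-2.6,1,8.2,0.3,0,0,0,-2.6,1,8.2,0.3,1,0,0,-2.6,1,8.2,0.3,2,0,0,-2.6,1,8.2,0.3,2.7,0,0,-2.6,1,8.2,0.3,2.7,0,0,-2.6,1,8.2,0.3,2.7,0,0,-2.6,1,8.2,0.3,2.7,0,0,-2.6,1]}}

```text
time: 27.25
eef_pos: [0.4666, -0.2063, 0.1086]
tcp_rot: [0.697, 0.717, -0.0, 0.0]
contact_force: [0.6, -0.1, -5.3]
opening: 0.157
finger_force: 99.2
```

```bash
python3 - <<'E'
from h import *
st();go([.466,-.2048,.108],1.60)
E
```

```text
t 27.25 p [ 0.4666 -0.2063  0.1086] yaw 1.5993 tilt [ 0.0001 -0.0002] q [-0.62  0.06  2.07 -0.    1.   -0.64] F [ 0.6 -0.1 -5.3] open 0.157 ff 99.2
shift [ 0.15 -0.05  0.06] turn [ 0.01  0.01 -0.04] rows>= 1.0
```

Call:
{"api": "arm_command", "payload": {"series": [0.15,-0.05,0,0,0,0,1,0.15,-0.05,0.4,0,0,0,1,0.15,-0.05,0.8,0,0,0,1,0.15,-0.05,1.1,0,0,0,1,0.15,-0.05,1.4,0,0,0,1,0.15,-0.05,1.4,0,0,0,1]}}

```text
time: 27.75
eef_pos: [0.4655, -0.2037, 0.0936]
tcp_rot: [0.697, 0.717, -0.0, -0.001]
contact_force: [0.4, -0.2, -4.9]
opening: 0.155
finger_force: 99.2
```

```bash
python3 - <<'E'
from h import *
st()
E
```

```text
t 27.75 p [ 0.4655 -0.2037  0.0936] yaw 1.6001 tilt [-0.001   0.0009] q [-0.61  0.08  2.09  0.    0.98 -0.64] F [ 0.4 -0.2 -4.9] open 0.155 ff 99.2
```

It has entered the socket without contact; I'll lower it fully.

Call:
{"api": "arm_command", "payload": {"series": [0,0,0.4,0,0,0,1,0,0,0.8,0,0,0,1,0,0,1.2,0,0,0,1,0,0,1.5,0,0,0,1,0,0,1.6,0,0,0,1,0,0,1.6,0,0,0,1]}}

```text
time: 28.25
eef_pos: [0.4655, -0.2038, 0.0779]
tcp_rot: [0.697, 0.717, -0.0, -0.001]
contact_force: [-0.7, 2.0, -5.3]
opening: 0.158
finger_force: 99.2
```

```bash
python3 - <<'E'
from h import *
st()
E
```

```text
t 28.25 p [ 0.4655 -0.2038  0.0779] yaw 1.6002 tilt [-0.001   0.0007] q [-0.61  0.11  2.09 -0.    0.94 -0.64] F [-0.7  2.  -5.3] open 0.158 ff 99.2
```

Call:
{"api": "arm_command", "payload": {"series": [0,0,0,0,0,-5.5,1,0,0,0,0,0,-11,1,0,0,0,0,0,-16.5,1,0,0,0,0,0,-22,1,0,0,0,0,0,-27.5,1,0,0,0,0,0,-33,1,0,0,0,0,0,-38.5,1,0,0,0,0,0,-44,1,0,0,0,0,0,-49.5,1,0,0,0,0,0,-52,1], "force": 120}}

```text
time: 29.08
eef_pos: [0.465, -0.2038, 0.0781]
tcp_rot: [0.31, 0.951, 0.0, -0.001]
contact_force: [-1.9, 0.2, -5.3]
opening: 0.149
finger_force: 120.2
```

```bash
echo 'def tq():
    st(); print("torque",telemetry.get_state()["wrist_torque"].round(2))' >> h.py; python3 - <<'E'
from h import *
tq()
E
```

```text
t 29.08 p [ 0.465  -0.2038  0.0781] yaw 2.5102 tilt [-0.0022  0.0009] q [-0.61  0.11  2.09 -0.    0.94 -1.55] F [-1.9  0.2 -5.3] open 0.149 ff 120.2
torque [ 0.08  0.37 -0.35]
```

Call:
{"api": "arm_command", "payload": {"series": [0,0,0,0,0,-2,1,0,0,0,0,0,-4,1,0,0,0,0,0,-6,1,0,0,0,0,0,-8,1,0,0,0,0,0,-9,1,0,0,0,0,0,-9,1]}}

```text
time: 29.58
eef_pos: [0.465, -0.204, 0.0781]
tcp_rot: [0.236, 0.972, -0.0, -0.001]
contact_force: [-3.1, -0.8, -5.4]
opening: 0.152
finger_force: 120.2
```

```bash
python3 - <<'E'
from h import *
tq()
E
```

```text
t 29.58 p [ 0.465  -0.204   0.0781] yaw 2.6645 tilt [-0.0024  0.0005] q [-0.61  0.11  2.09 -0.    0.94 -1.71] F [-3.1 -0.8 -5.4] open 0.152 ff 120.2
torque [-0.11  0.53 -0.3 ]
```

Call:
{"api": "arm_command", "payload": {"series": [0,0,0,0,0,-1,1,0,0,0,0,0,-2,1,0,0,0,0,0,-3,1,0,0,0,0,0,-3,1]}}

```text
time: 29.92
eef_pos: [0.465, -0.204, 0.0781]
tcp_rot: [0.21, 0.978, -0.0, -0.001]
contact_force: [-5.2, -1.4, -7.1]
opening: 0.153
finger_force: 120.2
```

```bash
python3 - <<'E'
from h import *
tq()
E
```

```text
t 29.92 p [ 0.465  -0.204   0.0781] yaw 2.7186 tilt [-0.0023  0.0002] q [-0.61  0.11  2.09 -0.    0.94 -1.76] F [-5.2 -1.4 -7.1] open 0.153 ff 120.2
torque [-0.28  1.   -0.28]
```

Call:
{"api": "arm_command", "payload": {"series": [0,0,0,0,0,-1,1,0,0,0,0,0,-2,1,0,0,0,0,0,-3,1,0,0,0,0,0,-3,1]}}

```text
time: 30.25
eef_pos: [0.465, -0.204, 0.0781]
tcp_rot: [0.185, 0.983, -0.0, -0.001]
contact_force: [-5.5, -1.5, -6.9]
opening: 0.152
finger_force: 120.3
```

```bash
python3 - <<'E'
from h import *
tq()
E
```

```text
t 30.25 p [ 0.465  -0.204   0.0781] yaw 2.7701 tilt [-0.0022  0.0002] q [-0.61  0.11  2.09 -0.    0.94 -1.81] F [-5.5 -1.5 -6.9] open 0.152 ff 120.3
torque [-0.38  1.02 -0.39]
```

Call:
{"api": "arm_command", "payload": {"series": [0,0,0,0,0,-1,1,0,0,0,0,0,-2,1,0,0,0,0,0,-3,1,0,0,0,0,0,-3,1]}}

```text
time: 30.58
eef_pos: [0.465, -0.2041, 0.0781]
tcp_rot: [0.16, 0.987, 0.0, -0.001]
contact_force: [-4.8, -2.3, -7.2]
opening: 0.151
finger_force: 121.1
```

```bash
python3 - <<'E'
from h import *
tq()
E
```

```text
t 30.58 p [ 0.465  -0.2041  0.0781] yaw 2.8211 tilt [-0.0021  0.0004] q [-0.61  0.11  2.09 -0.    0.94 -1.86] F [-4.8 -2.3 -7.2] open 0.151 ff 121.1
torque [-0.46  1.05 -0.7 ]
```

Call:
{"api": "arm_command", "payload": {"series": [0,0,0,0,0,-1,1,0,0,0,0,0,-2,1,0,0,0,0,0,-2.5,1,0,0,0,0,0,-2.5,1]}}

```text
time: 30.92
eef_pos: [0.465, -0.2041, 0.0781]
tcp_rot: [0.139, 0.99, 0.0, -0.001]
contact_force: [-4.6, -1.3, -7.8]
opening: 0.149
finger_force: 122.3
```

```bash
python3 - <<'E'
from h import *
tq()
E
```

```text
t 30.92 p [ 0.465  -0.2041  0.0781] yaw 2.8628 tilt [-0.0019  0.0006] q [-0.61  0.11  2.09 -0.    0.94 -1.9 ] F [-4.6 -1.3 -7.8] open 0.149 ff 122.3
torque [-0.48  1.05 -0.98]
```

Call:
{"api": "arm_command", "payload": {"series": [0,0,0,0,0,-1,1,0,0,0,0,0,-2,1,0,0,0,0,0,-2.5,1,0,0,0,0,0,-2.5,1]}}

```text
time: 31.25
eef_pos: [0.465, -0.2042, 0.0781]
tcp_rot: [0.118, 0.993, 0.0, -0.001]
contact_force: [-6.1, -2.7, -6.4]
opening: 0.156
finger_force: 124.1
```

```bash
python3 - <<'E'
from h import *
tq()
E
```

```text
t 31.25 p [ 0.465  -0.2042  0.0781] yaw 2.9051 tilt [-0.0017  0.0007] q [-0.61  0.11  2.09 -0.    0.94 -1.95] F [-6.1 -2.7 -6.4] open 0.156 ff 124.1
torque [-0.5   1.05 -1.16]
```

Call:
{"api": "arm_command", "payload": {"series": [0,0,0,0,0,-1,1,0,0,0,0,0,-2,1,0,0,0,0,0,-2.5,1,0,0,0,0,0,-2.5,1]}}

```text
time: 31.58
eef_pos: [0.4651, -0.2043, 0.0781]
tcp_rot: [0.097, 0.995, 0.0, -0.001]
contact_force: [-5.7, -3.0, -6.7]
opening: 0.151
finger_force: 126.8
```

```bash
python3 - <<'E'
from h import *
tq()
E
```

```text
t 31.58 p [ 0.4651 -0.2043  0.0781] yaw 2.9471 tilt [-0.0014  0.0009] q [-0.61  0.11  2.09 -0.    0.94 -1.99] F [-5.7 -3.  -6.7] open 0.151 ff 126.8
torque [-0.59  1.1  -1.48]
```

Call:
{"api": "arm_command", "payload": {"series": [0,0,0,0,0,-1,1,0,0,0,0,0,-2,1,0,0,0,0,0,-2.5,1,0,0,0,0,0,-2.5,1]}}

```text
time: 31.92
eef_pos: [0.4651, -0.2043, 0.0781]
tcp_rot: [0.076, 0.997, 0.0, -0.001]
contact_force: [-5.5, -3.7, -6.9]
opening: 0.154
finger_force: 129.7
```

```bash
python3 - <<'E'
from h import *
tq()
E
```

```text
t 31.92 p [ 0.4651 -0.2043  0.0781] yaw 2.9897 tilt [-0.0012  0.001 ] q [-0.61  0.11  2.09  0.    0.94 -2.03] F [-5.5 -3.7 -6.9] open 0.154 ff 129.7
torque [-0.64  1.14 -1.64]
```

```bash
cat >> h.py <<'E'
def barang(im,rows=(155,215),c0=(222,282)):
    g=cv2.cvtColor(im,cv2.COLOR_BGR2GRAY).astype(float); g=cv2.GaussianBlur(g,(3,3),0); L=[];Rr=[]
    for r in range(*rows):
        dx=np.diff(g[r,c0[0]:c0[1]]); m=(c0[0]+c0[1])//2-c0[0]; L.append(c0[0]+np.argmax(dx[:m])); Rr.append(c0[0]+m+np.argmin(dx[m:]))
    f=lambda v: np.polyfit(range(*rows),v,1)[0]
    return f(L),f(Rr),np.median(L),np.median(Rr)
E
python3 - <<'E'
from h import *
for n in ("s1","s2"): print(n,np.round(barang(load(n)["color"]),3))
d=cam("wrist"); np.savez("pics/c1.npz",K=d["K"],W=d["W"],img=d["color"]); print(np.round(barang(d["color"]),3))
E
```

```text
s1 [ 8.00e-03 -3.60e-02  2.31e+02  2.66e+02]
s2 [-5.00e-03  6.00e-03  2.31e+02  2.66e+02]
[-7.40e-02 -7.00e-02  2.39e+02  2.71e+02]
```

Call:
{"api": "arm_command", "payload": {"series": [0,0,0,0,0,2,1,0,0,0,0,0,4,1,0,0,0,0,0,6,1,0,0,0,0,0,8,1,0,0,0,0,0,8,1], "force": 100}}

```text
time: 32.38
eef_pos: [0.4651, -0.2042, 0.0782]
tcp_rot: [0.141, 0.99, -0.0, -0.001]
contact_force: [-6.0, -1.1, -6.3]
opening: 0.149
finger_force: 119.9
```

```bash
python3 - <<'E'
from h import *
tq()
d=cam("wrist"); np.savez("pics/c2.npz",K=d["K"],W=d["W"],img=d["color"]); print(np.round(barang(d["color"]),3))
E
```

```text
t 32.38 p [ 0.4651 -0.2042  0.0782] yaw 2.858 tilt [-0.0022 -0.0006] q [-0.61  0.11  2.09 -0.    0.94 -1.9 ] F [-6.  -1.1 -6.3] open 0.149 ff 119.9
torque [-0.41  0.98 -0.05]
[-5.20e-02 -2.20e-02  2.35e+02  2.67e+02]
```

Call:
{"api": "arm_command", "payload": {"series": [0.1,0,0,0,0,0,1,0.2,-0.05,0,0,0,0,1,0.2,-0.05,-0.2,0,0,0,1,0.2,-0.05,-0.5,0,0,0,1,0.2,-0.05,-0.5,0,0,0,1]}}

```text
time: 32.85
eef_pos: [0.4648, -0.2042, 0.0849]
tcp_rot: [0.142, 0.99, -0.0, 0.001]
contact_force: [-0.8, 0.2, -4.3]
opening: 0.155
finger_force: 120.1
```

```bash
python3 - <<'E'
from h import *
tq()
E
```

```text
t 32.85 p [ 0.4648 -0.2042  0.0849] yaw 2.8572 tilt [ 0.0021 -0.0009] q [-0.61  0.09  2.09  0.    0.95 -1.9 ] F [-0.8  0.2 -4.3] open 0.155 ff 120.1
torque [-0.07  0.26 -0.03]
```

Call:
{"api": "arm_command", "payload": {"series": [0,0,-2,0,0,0,1,0,0,-4,0,0,0,1,0,0,-5,0,0,5,1,0,0,-5,0,0,72,1,0,0,-5,0,0,72,1,0,0,-5,0,0,72,1,0,0,-5,0,0,72,1,0,0,-5,0,0,72,1,0,0,-5,0,0,72,1,0,0,-5,0,0,72,1]}}

```text
time: 33.68
eef_pos: [0.4648, -0.2038, 0.1345]
tcp_rot: [0.586, 0.81, 0.001, 0.001]
contact_force: [0.3, 0.5, -4.2]
opening: 0.147
finger_force: 120.2
```

```bash
python3 - <<'E'
from h import *
tq(); go([.4486,-.152,.135],1.6)
E
```

```text
t 33.68 p [ 0.4648 -0.2038  0.1345] yaw 1.8886 tilt [ 0.0027 -0.0003] q [-0.61  0.02  2.07  0.    1.05 -0.93] F [ 0.3  0.5 -4.2] open 0.147 ff 120.2
torque [ 0.01  0.05 -0.04]
shift [ 5.43  0.08 -0.06] turn [ 0.15  0.04 16.54] rows>= 3.0
```

Call:
{"api": "arm_command", "payload": {"series": [5.4,0,0,0,0,16.5,1,5.4,0,0,0,0,16.5,1,5.4,0,0,0,0,16.5,1,5.4,0,0,0,0,16.5,1,5.4,0,0,0,0,16.5,1,5.4,0,0,0,0,16.5,1]}}

```text
time: 34.18
eef_pos: [0.4474, -0.1532, 0.1343]
tcp_rot: [0.694, 0.72, 0.0, 0.001]
contact_force: [-0.4, 0.7, -5.0]
opening: 0.153
finger_force: 120.1
```

```bash
python3 - <<'E'
from h import *
tq(); d=save("s3","wrist",(200,70,320,160)); print(np.round(barang(d["color"],(170,220)),3), w2p(d,[.4486,-.0651,.062]))
E
```

```text
t 34.18 p [ 0.4474 -0.1532  0.1343] yaw 1.6075 tilt [ 0.0019 -0.0007] q [-0.55 -0.06  2.15  0.    1.06 -0.58] F [-0.4  0.7 -5. ] open 0.153 ff 120.1
torque [ 0.01 -0.02  0.  ]
s3 scale 6.666666666666667 off (200, 70)
[2.90e-02 1.30e-02 2.32e+02 2.66e+02] [[254.86920187  74.05802928]]
```

View pics/s3.png

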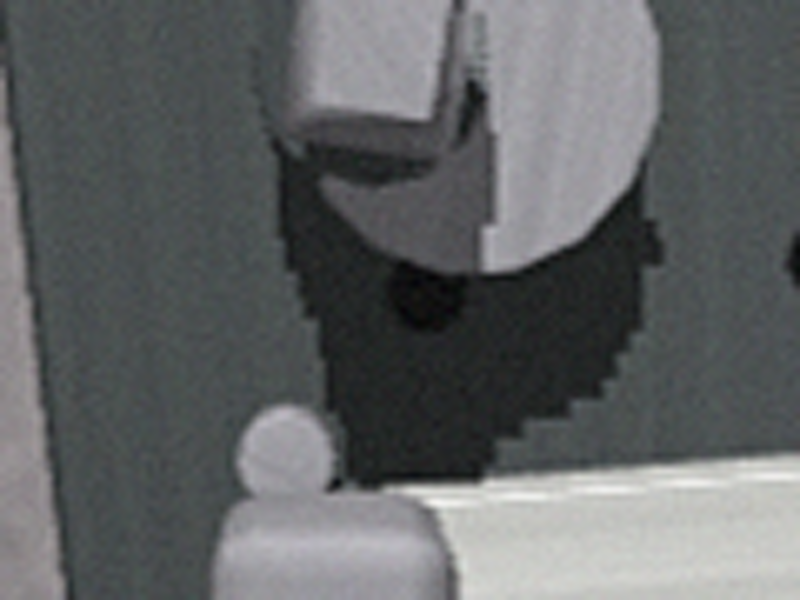

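Spindle 2 is in view, with its top face's lower edge running from (302,105) to (435,122). That puts it at about -0.08 rad, so I'll insert with the tool yaw near 1.49.

```bash
python3 - <<'E'
from h import *
st(); go([.4483,-.0651,.108],1.49)
E
```

```text
t 34.23 p [ 0.4473 -0.1532  0.1342] yaw 1.607 tilt [ 0.0014 -0.0005] q [-0.55 -0.06  2.15  0.    1.06 -0.58] F [-0.9 -0.3 -4.6] open 0.15 ff 120.1
shift [8.8  0.42 2.61] turn [0.08 0.03 6.7 ] rows>= 3.0
```

Call:
{"api": "arm_command", "payload": {"series": [3,0.2,0,0,0,6.7,1,6,0.4,0,0,0,6.7,1,8.8,0.4,0,0,0,6.7,1,8.8,0.4,1,0,0,6.7,1,8.8,0.4,2,0,0,6.7,1,8.8,0.4,2.6,0,0,6.7,1,8.8,0.4,2.6,0,0,6.7,1,8.8,0.4,2.6,0,0,6.7,1,8.8,0.4,2.6,0,0,6.7,1]}}

```text
time: 34.98
eef_pos: [0.4478, -0.0656, 0.1077]
tcp_rot: [0.736, 0.677, 0.0, 0.0]
contact_force: [0.3, -0.5, -5.4]
opening: 0.153
finger_force: 120.1
```

```bash
python3 - <<'E'
from h import *
st();go([.4483,-.0651,.108],1.49)
E
```

```text
t 34.98 p [ 0.4478 -0.0656  0.1077] yaw 1.4884 tilt [ 0.0003 -0.0002] q [-0.37 -0.07  2.21 -0.    1.   -0.29] F [ 0.3 -0.5 -5.4] open 0.153 ff 120.1
shift [ 0.05  0.04 -0.03] turn [ 0.02  0.01 -0.09] rows>= 1.0
```

Call:
{"api": "arm_command", "payload": {"series": [0.05,0.05,0,0,0,0,1,0.05,0.05,0.4,0,0,0,1,0.05,0.05,0.8,0,0,0,1,0.05,0.05,1.1,0,0,0,1,0.05,0.05,1.3,0,0,0,1,0.05,0.05,1.3,0,0,0,1]}}

```text
time: 35.48
eef_pos: [0.4488, -0.0644, 0.0946]
tcp_rot: [0.735, 0.678, 0.001, 0.001]
contact_force: [2.4, -1.1, -6.3]
opening: 0.15
finger_force: 120.3
```

```bash
python3 - <<'E'
from h import *
tq()
E
```

```text
t 35.48 p [ 0.4488 -0.0644  0.0946] yaw 1.4895 tilt [ 0.0022 -0.0005] q [-0.37 -0.05  2.21  0.    0.97 -0.29] F [ 2.4 -1.1 -6.3] open 0.15 ff 120.3
torque [-0.06 -0.42  0.  ]
```

Call:
{"api": "arm_command", "payload": {"series": [0,0.1,0.4,0,0,0,1,0,0.1,0.8,0,0,0,1,0,0.1,1.2,0,0,0,1,0,0.1,1.5,0,0,0,1,0,0.1,1.65,0,0,0,1,0,0.1,1.65,0,0,0,1]}}

```text
time: 35.98
eef_pos: [0.4491, -0.0642, 0.0776]
tcp_rot: [0.735, 0.678, 0.0, 0.0]
contact_force: [2.6, -1.4, -6.6]
opening: 0.153
finger_force: 120.1
```

```bash
python3 - <<'E'
from h import *
tq()
E
```

```text
t 35.98 p [ 0.4491 -0.0642  0.0776] yaw 1.4896 tilt [0.0002 0.0001] q [-0.37 -0.01  2.22  0.    0.94 -0.29] F [ 2.6 -1.4 -6.6] open 0.153 ff 120.1
torque [-0.08 -0.52 -0.02]
```

Call:
{"api": "arm_command", "payload": {"series": [0,0,0,0,0,-6,1,0,0,0,0,0,-12,1,0,0,0,0,0,-18,1,0,0,0,0,0,-24,1,0,0,0,0,0,-30,1,0,0,0,0,0,-36,1,0,0,0,0,0,-42,1,0,0,0,0,0,-48,1,0,0,0,0,0,-54,1,0,0,0,0,0,-60,1], "force": 120}}

```text
time: 36.82
eef_pos: [0.4484, -0.0647, 0.0777]
tcp_rot: [0.296, 0.955, -0.001, -0.001]
contact_force: [0.3, -2.3, -5.6]
opening: 0.152
finger_force: 120.4
```

```bash
python3 - <<'E'
from h import *
tq()
E
```

```text
t 36.82 p [ 0.4484 -0.0647  0.0777] yaw 2.5406 tilt [-0.0015 -0.0006] q [-0.37 -0.01  2.22 -0.    0.94 -1.34] F [ 0.3 -2.3 -5.6] open 0.152 ff 120.4
torque [-0.52 -0.04 -0.38]
```

Call:
{"api": "arm_command", "payload": {"series": [0,0,0,0,0,-2,1,0,0,0,0,0,-4,1,0,0,0,0,0,-6,1,0,0,0,0,0,-8,1,0,0,0,0,0,-10,1,0,0,0,0,0,-12,1,0,0,0,0,0,-12,1]}}

```text
time: 37.4
eef_pos: [0.4484, -0.0649, 0.0777]
tcp_rot: [0.196, 0.981, -0.001, -0.001]
contact_force: [-1.0, -2.8, -6.2]
opening: 0.15
finger_force: 120.4
```

```bash
python3 - <<'E'
from h import *
tq()
E
```

```text
t 37.4 p [ 0.4484 -0.0649  0.0777] yaw 2.7462 tilt [-0.0017 -0.0011] q [-0.37 -0.01  2.22 -0.    0.94 -1.54] F [-1.  -2.8 -6.2] open 0.15 ff 120.4
torque [-0.67  0.07 -0.27]
```

Call:
{"api": "arm_command", "payload": {"series": [0,0,0,0,0,-1.5,1,0,0,0,0,0,-3,1,0,0,0,0,0,-4.5,1,0,0,0,0,0,-6,1,0,0,0,0,0,-7,1,0,0,0,0,0,-7,1]}}

```text
time: 37.9
eef_pos: [0.4484, -0.065, 0.0778]
tcp_rot: [0.138, 0.99, -0.001, -0.001]
contact_force: [-1.3, -5.0, -5.5]
opening: 0.152
finger_force: 122.5
```

```bash
python3 - <<'E'
from h import *
tq()
E
```

```text
t 37.9 p [ 0.4484 -0.065   0.0778] yaw 2.8654 tilt [-0.0016 -0.0009] q [-0.37 -0.01  2.22 -0.    0.94 -1.66] F [-1.3 -5.  -5.5] open 0.152 ff 122.5
torque [-0.94  0.15 -0.91]
```

Call:
{"api": "arm_command", "payload": {"series": [0,0,0,0,0,-1.5,1,0,0,0,0,0,-3,1,0,0,0,0,0,-4,1,0,0,0,0,0,-4,1]}}

```text
time: 38.23
eef_pos: [0.4485, -0.0651, 0.0778]
tcp_rot: [0.104, 0.995, -0.0, -0.001]
contact_force: [-1.2, -4.3, -5.7]
opening: 0.151
finger_force: 125.8
```

```bash
python3 - <<'E'
from h import *
tq()
d=cam("wrist"); print(np.round(barang(d["color"]),3))
E
```

```text
t 38.23 p [ 0.4485 -0.0651  0.0778] yaw 2.9329 tilt [-0.0013 -0.0006] q [-0.37 -0.01  2.22 -0.    0.94 -1.73] F [-1.2 -4.3 -5.7] open 0.151 ff 125.8
torque [-1.08  0.21 -1.32]
[-5.00e-02 -5.50e-02  2.38e+02  2.70e+02]
```

Four more degrees, then I'll back off and lift.

Call:
{"api": "arm_command", "payload": {"series": [0,0,0,0,0,-1.5,1,0,0,0,0,0,-3,1,0,0,0,0,0,-4,1,0,0,0,0,0,-4,1]}}

```text
time: 38.62
eef_pos: [0.4485, -0.0652, 0.0778]
tcp_rot: [0.071, 0.998, -0.0, -0.001]
contact_force: [-1.4, -6.4, -6.8]
opening: 0.146
finger_force: 131.1
```

```bash
python3 - <<'E'
from h import *
tq()
E
```

```text
t 38.62 p [ 0.4485 -0.0652  0.0778] yaw 3.0003 tilt [-0.0011 -0.0003] q [-0.37 -0.01  2.22 -0.    0.94 -1.8 ] F [-1.4 -6.4 -6.8] open 0.146 ff 131.1
torque [-1.21  0.3  -1.78]
```

Call:
{"api": "arm_command", "payload": {"series": [0,0,0,0,0,2,1,0,0,0,0,0,4,1,0,0,0,0,0,6,1,0,0,0,0,0,8,1,0,0,0,0,0,8,1], "force": 100}}

```text
time: 39.03
eef_pos: [0.4484, -0.065, 0.0778]
tcp_rot: [0.136, 0.991, -0.001, -0.001]
contact_force: [-0.7, -5.1, -5.9]
opening: 0.151
finger_force: 120.0
```

```bash
python3 - <<'E'
from h import *
tq()
E
```

```text
t 39.03 p [ 0.4484 -0.065   0.0778] yaw 2.8692 tilt [-0.0017 -0.0019] q [-0.37 -0.01  2.22 -0.    0.94 -1.66] F [-0.7 -5.1 -5.9] open 0.151 ff 120.0
torque [-1.05  0.18 -0.06]
```

Call:
{"api": "arm_command", "payload": {"series": [0,-0.1,0,0,0,0,1,0,-0.2,0,0,0,0,1,0,-0.2,-0.3,0,0,0,1,0,-0.2,-0.6,0,0,0,1,0,-0.2,-0.6,0,0,0,1]}}

```text
time: 39.45
eef_pos: [0.4483, -0.0654, 0.0844]
tcp_rot: [0.136, 0.991, 0.001, -0.0]
contact_force: [0.7, 2.2, -5.2]
opening: 0.151
finger_force: 120.1
```

```bash
python3 - <<'E'
from h import *
tq()
E
```

```text
t 39.45 p [ 0.4483 -0.0654  0.0844] yaw 2.8686 tilt [-0.0006  0.0017] q [-0.37 -0.03  2.22  0.    0.95 -1.67] F [ 0.7  2.2 -5.2] open 0.151 ff 120.1
torque [ 0.45 -0.12 -0.06]
```

Call:
{"api": "arm_command", "payload": {"series": [0,0,-2,0,0,0,1,0,0,-4,0,0,0,1,0,0,-5,0,0,5,1,0,0,-5,0,0,72,1,0,0,-5,0,0,72,1,0,0,-5,0,0,72,1,0,0,-5,0,0,72,1,0,0,-5,0,0,72,1,0,0,-5,0,0,72,1,0,0,-5,0,0,72,1]}}

```text
time: 40.28
eef_pos: [0.4484, -0.0662, 0.1345]
tcp_rot: [0.581, 0.814, -0.0, -0.0]
contact_force: [-0.1, -0.1, -4.2]
opening: 0.154
finger_force: 120.2
```

```bash
python3 - <<'E'
from h import *
tq(); go([.4325,-.023,.135],1.6)
E
```

```text
t 40.28 p [ 0.4484 -0.0662  0.1345] yaw 1.9008 tilt [-0.0004 -0.0003] q [-0.37 -0.11  2.19 -0.    1.06 -0.7 ] F [-0.1 -0.1 -4.2] open 0.154 ff 120.2
torque [ 0.   -0.01 -0.03]
shift [ 4.6  -0.1  -0.05] turn [-3.000e-02  1.000e-02  1.724e+01] rows>= 3.0
```

Call:
{"api": "arm_command", "payload": {"series": [5.8,0,0,0,0,17.2,1,5.8,0,0,0,0,17.2,1,5.8,0,0,0,0,17.2,1,5.8,0,0,0,0,17.2,1,5.8,0,0,0,0,17.2,1,5.8,0,0,0,0,17.2,1]}}

```text
time: 40.78
eef_pos: [0.4298, -0.0118, 0.1346]
tcp_rot: [0.694, 0.72, 0.0, 0.0]
contact_force: [0.6, -0.4, -4.4]
opening: 0.149
finger_force: 120.2
```

```bash
python3 - <<'E'
from h import *
tq(); d=save("s4","wrist",(200,55,320,145)); print(np.round(barang(d["color"],(170,220)),3), w2p(d,[.4322,.0745,.062]))
E
```

```text
t 40.78 p [ 0.4298 -0.0118  0.1346] yaw 1.6075 tilt [ 0.0006 -0.0005] q [-0.26 -0.17  2.24 -0.    1.07 -0.3 ] F [ 0.6 -0.4 -4.4] open 0.149 ff 120.2
torque [-0.02 -0.02  0.01]
s4 scale 6.666666666666667 off (200, 55)
[3.00e-02 1.30e-02 2.31e+02 2.66e+02] [[256.76729128  76.97929963]]
```

View pics/s4.png

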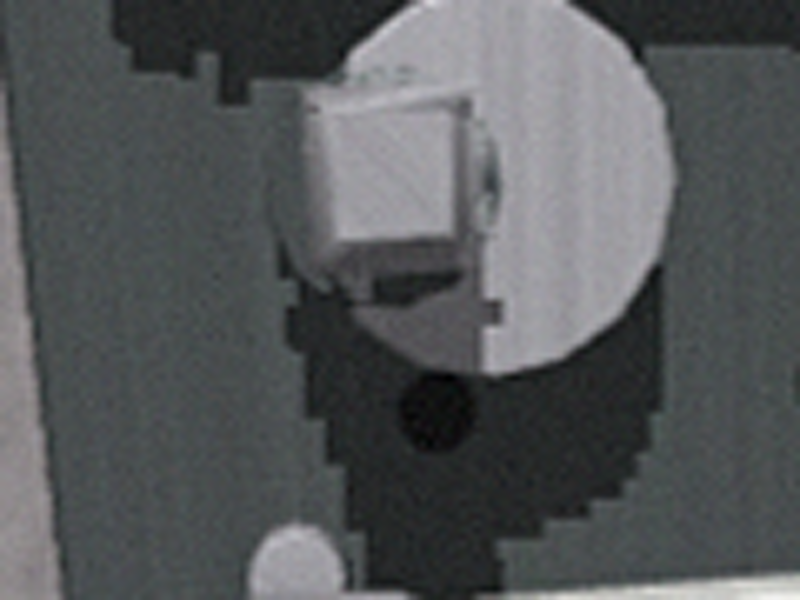

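Spindle 3's top face has corners at about (325,118), (455,108), (455,238) and (335,243). That is roughly +0.08 rad, so I'll use tool yaw 1.65.

```bash
python3 - <<'E'
from h import *
st(); go([.4322,.0741,.108],1.65)
E
```

```text
t 40.83 p [ 0.4298 -0.0119  0.1345] yaw 1.6068 tilt [ 0.0006 -0.0004] q [-0.26 -0.17  2.24 -0.    1.07 -0.3 ] F [-0.3  0.9 -4.8] open 0.146 ff 120.2
shift [8.59 0.55 2.65] turn [ 0.03  0.03 -2.48] rows>= 3.0
```

Call:
{"api": "arm_command", "payload": {"series": [3,0.2,0,0,0,-2.5,1,6,0.4,0,0,0,-2.5,1,8.6,0.55,0,0,0,-2.5,1,8.6,0.55,1,0,0,-2.5,1,8.6,0.55,2,0,0,-2.5,1,8.6,0.55,2.6,0,0,-2.5,1,8.6,0.55,2.6,0,0,-2.5,1,8.6,0.55,2.6,0,0,-2.5,1,8.6,0.55,2.6,0,0,-2.5,1]}}

```text
time: 41.58
eef_pos: [0.4322, 0.0739, 0.1082]
tcp_rot: [0.679, 0.734, -0.0, 0.0]
contact_force: [0.9, -0.7, -4.9]
opening: 0.151
finger_force: 120.1
```

```bash
python3 - <<'E'
from h import *
tq();go([.4322,.0741,.108],1.65)
E
```

```text
t 41.58 p [0.4322 0.0739 0.1082] yaw 1.6483 tilt [ 0.0001 -0.0001] q [-0.06 -0.1   2.24 -0.    1.01 -0.14] F [ 0.9 -0.7 -4.9] open 0.151 ff 120.1
torque [-0.04 -0.04  0.05]
shift [0.02 0.01 0.02] turn [ 0.01  0.01 -0.1 ] rows>= 1.0
```

Call:
{"api": "arm_command", "payload": {"series": [0,0,0.4,0,0,0,1,0,0,0.8,0,0,0,1,0,0,1.1,0,0,0,1,0,0,1.3,0,0,0,1,0,0,1.3,0,0,0,1]}}

```text
time: 42.0
eef_pos: [0.4322, 0.0746, 0.0949]
tcp_rot: [0.679, 0.734, 0.0, 0.0]
contact_force: [1.9, -0.2, -4.4]
opening: 0.153
finger_force: 120.2
```

```bash
python3 - <<'E'
from h import *
tq()
E
```

```text
t 42.0 p [0.4322 0.0746 0.0949] yaw 1.6496 tilt [ 0.0011 -0.0001] q [-0.06 -0.08  2.25 -0.    0.98 -0.14] F [ 1.9 -0.2 -4.4] open 0.153 ff 120.2
torque [-0.07 -0.35 -0.02]
```

Inserted. I'll lower it and turn.

Call:
{"api": "arm_command", "payload": {"series": [0,0.1,0.4,0,0,0,1,0,0.1,0.8,0,0,0,1,0,0.1,1.2,0,0,0,1,0,0.1,1.5,0,0,0,1,0,0.1,1.65,0,0,0,1,0,0.1,1.65,0,0,0,1]}}

```text
time: 42.5
eef_pos: [0.4324, 0.0748, 0.078]
tcp_rot: [0.679, 0.734, -0.0, -0.0]
contact_force: [-0.7, -0.3, -4.7]
opening: 0.15
finger_force: 120.3
```

```bash
python3 - <<'E'
from h import *
tq()
E
```

```text
t 42.5 p [0.4324 0.0748 0.078 ] yaw 1.6497 tilt [-0.0012  0.0001] q [-0.06 -0.05  2.25  0.    0.94 -0.14] F [-0.7 -0.3 -4.7] open 0.15 ff 120.3
torque [ 0.03  0.06 -0.04]
```

Call:
{"api": "arm_command", "payload": {"series": [0,0,0,0,0,-6,1,0,0,0,0,0,-12,1,0,0,0,0,0,-18,1,0,0,0,0,0,-24,1,0,0,0,0,0,-30,1,0,0,0,0,0,-36,1,0,0,0,0,0,-42,1,0,0,0,0,0,-48,1,0,0,0,0,0,-54,1,0,0,0,0,0,-60,1], "force": 120}}

```text
time: 43.33
eef_pos: [0.4321, 0.0742, 0.0784]
tcp_rot: [0.219, 0.976, -0.001, -0.001]
contact_force: [-0.9, -4.2, -4.3]
opening: 0.153
finger_force: 120.6
```

```bash
python3 - <<'E'
from h import *
tq()
E
```

```text
t 43.33 p [0.4321 0.0742 0.0784] yaw 2.7007 tilt [-0.0024 -0.0011] q [-0.06 -0.05  2.25 -0.    0.94 -1.19] F [-0.9 -4.2 -4.3] open 0.153 ff 120.6
torque [-0.53  0.3  -0.4 ]
```

Call:
{"api": "arm_command", "payload": {"series": [0,0,0,0,0,-2,1,0,0,0,0,0,-4,1,0,0,0,0,0,-6,1,0,0,0,0,0,-8,1,0,0,0,0,0,-9,1,0,0,0,0,0,-9,1]}}

```text
time: 43.83
eef_pos: [0.4321, 0.0741, 0.0783]
tcp_rot: [0.144, 0.99, -0.001, -0.001]
contact_force: [-2.3, -4.6, -4.4]
opening: 0.152
finger_force: 122.5
```

```bash
python3 - <<'E'
from h import *
tq()
E
```

```text
t 43.83 p [0.4321 0.0741 0.0783] yaw 2.8518 tilt [-0.0024 -0.0011] q [-0.06 -0.05  2.25 -0.    0.94 -1.34] F [-2.3 -4.6 -4.4] open 0.152 ff 122.5
torque [-0.91  0.48 -0.86]
```

Call:
{"api": "arm_command", "payload": {"series": [0,0,0,0,0,-1.5,1,0,0,0,0,0,-3,1,0,0,0,0,0,-4,1,0,0,0,0,0,-4,1]}}

```text
time: 44.17
eef_pos: [0.4322, 0.074, 0.0784]
tcp_rot: [0.111, 0.994, -0.001, -0.001]
contact_force: [-3.0, -6.2, -3.9]
opening: 0.149
finger_force: 126.0
```

```bash
python3 - <<'E'
from h import *
tq()
E
```

```text
t 44.17 p [0.4322 0.074  0.0784] yaw 2.9193 tilt [-0.0024 -0.0009] q [-0.06 -0.05  2.25 -0.    0.94 -1.41] F [-3.  -6.2 -3.9] open 0.149 ff 126.0
torque [-1.12  0.49 -1.3 ]
```

Call:
{"api": "arm_command", "payload": {"series": [0,0,0,0,0,-1.5,1,0,0,0,0,0,-3,1,0,0,0,0,0,-4,1,0,0,0,0,0,-4,1]}}

```text
time: 44.5
eef_pos: [0.4322, 0.0739, 0.0784]
tcp_rot: [0.077, 0.997, -0.0, -0.001]
contact_force: [-3.2, -6.0, -3.5]
opening: 0.155
finger_force: 130.2
```

```bash
python3 - <<'E'
from h import *
tq()
E
```

```text
t 44.5 p [0.4322 0.0739 0.0784] yaw 2.9872 tilt [-0.0024 -0.0006] q [-0.06 -0.05  2.25 -0.    0.94 -1.48] F [-3.2 -6.  -3.5] open 0.155 ff 130.2
torque [-1.22  0.49 -1.65]
```

Call:
{"api": "arm_command", "payload": {"series": [0,0,0,0,0,2,1,0,0,0,0,0,4,1,0,0,0,0,0,6,1,0,0,0,0,0,8,1,0,0,0,0,0,8,1], "force": 100}}

```text
time: 44.92
eef_pos: [0.4322, 0.0741, 0.0783]
tcp_rot: [0.143, 0.99, -0.001, -0.001]
contact_force: [-2.7, -5.0, -3.8]
opening: 0.151
finger_force: 120.2
```

```bash
python3 - <<'E'
from h import *
tq()
E
```

```text
t 44.92 p [0.4322 0.0741 0.0783] yaw 2.8553 tilt [-0.002  -0.0021] q [-0.06 -0.05  2.25 -0.    0.94 -1.34] F [-2.7 -5.  -3.8] open 0.151 ff 120.2
torque [-0.89  0.41 -0.06]
```

Call:
{"api": "arm_command", "payload": {"series": [0,-0.1,0,0,0,0,1,0.05,-0.2,0,0,0,0,1,0.05,-0.2,-0.3,0,0,0,1,0.05,-0.2,-0.6,0,0,0,1,0.05,-0.2,-0.6,0,0,0,1]}}

```text
time: 45.33
eef_pos: [0.4321, 0.0736, 0.0853]
tcp_rot: [0.143, 0.99, 0.001, 0.0]
contact_force: [-1.2, 2.1, -4.5]
opening: 0.15
finger_force: 120.3
```

```bash
python3 - <<'E'
from h import *
tq()
E
```

```text
t 45.33 p [0.4321 0.0736 0.0853] yaw 2.8539 tilt [0.0005 0.0013] q [-0.06 -0.07  2.25  0.    0.95 -1.35] F [-1.2  2.1 -4.5] open 0.15 ff 120.3
torque [ 0.48  0.19 -0.03]
```

Call:
{"api": "arm_command", "payload": {"series": [0,0,-2,0,0,0,1,0,0,-4,0,0,0,1,0,0,-6,0,0,0,1,0,0,-7,0,0,0,1,0,0,-7,0,0,0,1,0,0,-7,0,0,0,1]}}

```text
time: 45.83
eef_pos: [0.4321, 0.073, 0.1549]
tcp_rot: [0.143, 0.99, -0.0, 0.001]
contact_force: [-0.3, -1.1, -5.7]
opening: 0.148
finger_force: 120.2
```

```bash
python3 - <<'E'
from h import *
tq()
d=load("top0"); P=np.array([p2w(d,np.array(p)*.64,.022) for p in [(175,268),(236,270),(234,328),(172,325)]]); c=P.mean(0); print(P.round(3),c)
go([c[0],c[1],.16],2.2)
E
```

```text
t 45.83 p [0.4321 0.073  0.1549] yaw 2.8542 tilt [ 0.0014 -0.0003] q [-0.06 -0.18  2.21 -0.    1.11 -1.35] F [-0.3 -1.1 -5.7] open 0.148 ff 120.2
torque [-0.01  0.02 -0.03]
[[0.549 0.408 0.022]
 [0.548 0.293 0.022]
 [0.439 0.293 0.022]
 [0.442 0.409 0.022]] [0.49461632 0.35060683 0.022     ]
shift [ 1.87 28.4  -0.51] turn [3.000e-02 8.000e-02 3.749e+01] rows>= 7.0
```

Call:
{"api": "arm_command", "payload": {"series": [1.9,28.4,-0.5,0,0,-16.4,1,1.9,28.4,-0.5,0,0,-16.4,1,1.9,28.4,-0.5,0,0,-16.4,1,1.9,28.4,-0.5,0,0,-16.4,1,1.9,28.4,-0.5,0,0,-16.4,1,1.9,28.4,-0.5,0,0,-16.4,1,1.9,28.4,-0.5,0,0,-16.4,1,1.9,28.4,-0.5,0,0,-16.4,1,1.9,28.4,-0.5,0,0,-16.4,1,1.9,28.4,-0.5,0,0,-16.4,1]}}

```text
time: 46.67
eef_pos: [0.4929, 0.3501, 0.157]
tcp_rot: [0.0, 1.0, -0.001, -0.002]
contact_force: [0.6, -0.1, -5.2]
opening: 0.15
finger_force: 120.1
```

```bash
python3 - <<'E'
from h import *
tq(); d=cam("wrist"); t=cam("top")
np.savez("pics/tr.npz",K=d["K"],W=d["W"],img=d["color"])
a=cv2.resize(d["color"],(400,300)); b=cv2.resize(t["color"][150:270,100:360],(800,369),interpolation=cv2.INTER_CUBIC)[:, :]
c=np.zeros((600,800,3),np.uint8); c[:300,:400]=a; c[300:]=cv2.resize(t["color"][160:260,200:345],(800,300) ,interpolation=cv2.INTER_CUBIC); c[:300,400:]=cv2.resize(d["color"][0:200,120:387],(400,300)); cv2.imwrite("pics/tr.png",c)
print(w2p(d,[[.4946,.3506,.022],[.549,.408,.022],[.548,.293,.022]]))
go([.4946,.3506,.155],np.pi)
E
```

```text
t 46.67 p [0.4929 0.3501 0.157 ] yaw 3.141 tilt [-0.0041 -0.0026] q [ 0.45  0.21  1.81 -0.    1.13 -1.12] F [ 0.6 -0.1 -5.2] open 0.15 ff 120.1
torque [-0.01 -0.01  0.04]
[[251.17125644 182.59754873]
 [308.62486392 235.40986723]
 [193.37890837 234.39842973]]
shift [-0.12  0.12  0.3 ] turn [-0.09 -0.15 -0.13] rows>= 1.0
```

View pics/tr.png

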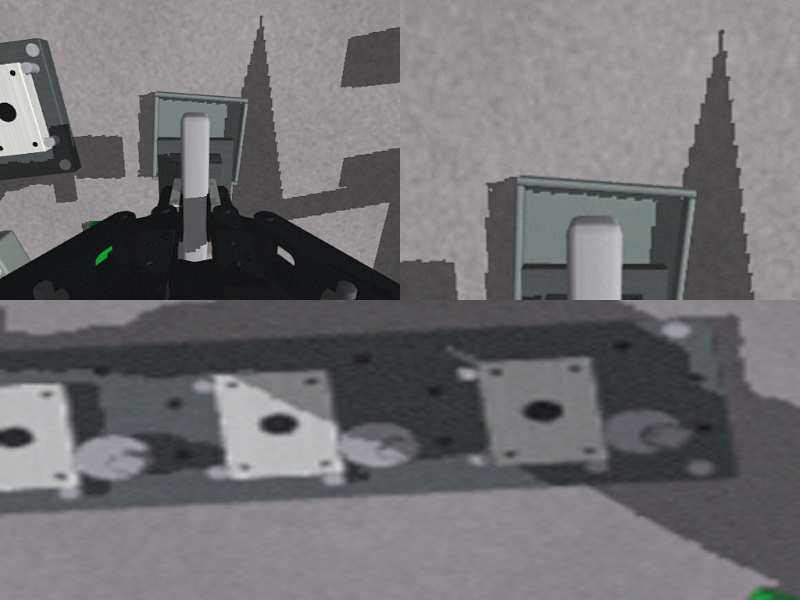

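The wrist view shows the tray directly under the held key, its base-side rim from about (155,93) to (247,99) in the small view. The top view shows all three clamp discs turned against their blanks.

```bash
python3 - <<'E'
from h import *
d=load("tr"); a,b=[p2w(d,np.array(p)*1.28,.022)[:2] for p in [(155,93),(247,99)]]
v=a-b; print(a,b,np.linalg.norm(v),v)
n=np.array([v[1],-v[0]])/np.linalg.norm(v); c=(a+b)/2+.055*n*(1 if n[0]>0 else -1); print("tray c",c)
go([*c,.10],np.pi+np.arctan2(*(-n if n[0]<0 else n)[::-1]))
E
```

```text
[0.43585182 0.30327308] [0.44262895 0.40904245] 0.10598626834933739 [-0.00677713 -0.10576937]
tray c [0.49412783 0.35264087]
shift [-0.09  0.33  5.8 ] turn [-0.1  -0.14  3.53] rows>= 2.0
```

Call:
{"api": "arm_command", "payload": {"series": [-0.1,0.3,3,0,0,3.5,1,-0.1,0.3,6,0,0,3.5,1,-0.1,0.3,8,0,0,3.5,1,-0.1,0.3,9.5,0,0,3.5,1,-0.1,0.3,10.5,0,0,3.5,1,-0.1,0.3,11,0,0,3.5,1,-0.1,0.3,11,0,0,3.5,1]}}

```text
time: 47.35
eef_pos: [0.4947, 0.3527, 0.0486]
tcp_rot: [0.032, 0.999, -0.0, -0.001]
contact_force: [0.4, -0.9, -6.9]
opening: 0.153
finger_force: 120.2
```

```bash
python3 - <<'E'
from h import *
tq()
E
```

```text
t 47.35 p [0.4947 0.3527 0.0486] yaw 3.0781 tilt [-0.0018 -0.0009] q [ 0.45  0.35  1.86 -0.    0.93 -1.05] F [ 0.4 -0.9 -6.9] open 0.153 ff 120.2
torque [0.01 0.05 0.01]
```

Call:
{"api": "arm_command", "payload": {"series": [0,0,0.2,0,0,0,1,0,0,0.35,0,0,0,1,0,0,0.45,0,0,0,1,0,0,0.5,0,0,0,1,0,0,0.5,0,0,0,1]}}

```text
time: 47.77
eef_pos: [0.4954, 0.3539, 0.0451]
tcp_rot: [0.031, 1.0, 0.0, 0.0]
contact_force: [-0.6, 0.8, -4.3]
opening: 0.149
finger_force: 120.2
```

```bash
python3 - <<'E'
from h import *
tq()
E
```

```text
t 47.77 p [0.4954 0.3539 0.0451] yaw 3.0792 tilt [0.0008 0.0004] q [ 0.45  0.36  1.86  0.    0.92 -1.05] F [-0.6  0.8 -4.3] open 0.149 ff 120.2
torque [-0.03  0.01  0.04]
```

Call:
{"api": "arm_command", "payload": {"series": [0,0,0.1,0,0,0,1,0,0,0.15,0,0,0,1,0,0,0.2,0,0,0,1,0,0,0.2,0,0,0,1]}}

```text
time: 48.1
eef_pos: [0.4956, 0.354, 0.0442]
tcp_rot: [0.031, 1.0, 0.0, 0.0]
contact_force: [-4.1, -2.1, 5.2]
opening: 0.15
finger_force: 121.7
```

Call:
{"api": "arm_command", "payload": {"series": [0,0,0,0,0,0,0.7,0,0,0,0,0,0,0.4,0,0,0,0,0,0,0,0,0,0,0,0,0,0,0,0,0,0,0,0,0,0,0,0,0,0,0,0,0,0,0,-2,0,0,0,0,0,0,-5,0,0,0,0,0,0,-9,0,0,0,0,0,0,-13,0,0,0,0]}}

```text
invalid input at $.series: expected a multiple of 7 numbers
```

```bash
python3 - <<'E'
from h import *
tq()
d=load("top0"); b=p2w(d,np.array((370,201))*.64,.046); print(b)
go([b[0],b[1],.17],np.pi)
E
```

```text
t 48.1 p [0.4956 0.354  0.0442] yaw 3.0792 tilt [0.0005 0.0002] q [ 0.45  0.36  1.86 -0.    0.92 -1.05] F [-4.1 -2.1  5.2] open 0.15 ff 121.7
torque [-0.34  0.59 -0.1 ]
[0.68161384 0.04227939 0.046     ]
shift [-20.51 -29.95 -12.58] turn [ 0.01  0.03 -3.57] rows>= 10.0
```

Resting on the tray floor; I'll open and rise.

Call:
{"api": "arm_command", "payload": {"series": [0,0,0,0,0,0,0.7,0,0,0,0,0,0,0.4,0,0,0,0,0,0,0,0,0,0,0,0,0,0,0,0,0,0,0,0,0,0,0,0,0,0,0,0,0,0,-2,0,0,0,0,0,0,-5,0,0,0,0,0,0,-9,0,0,0,0,0,0,-13,0,0,0,0]}}

```text
time: 48.93
eef_pos: [0.4943, 0.3532, 0.1727]
tcp_rot: [0.031, 1.0, -0.001, -0.001]
contact_force: [0.4, 0.2, 0.3]
opening: 0.998
finger_force: 0.0
```

```bash
python3 - <<'E'
from h import *
tq()
go([.6816,.042,.17],np.pi)
E
```

```text
t 48.93 p [0.4943 0.3532 0.1727] yaw 3.0791 tilt [-0.0026 -0.0013] q [ 0.45  0.19  1.8  -0.    1.15 -1.05] F [0.4 0.2 0.3] open 0.998 ff 0.0
torque [ 0.08 -0.01 -0.  ]
shift [-20.64 -29.89   0.26] turn [-0.08 -0.15 -3.58] rows>= 9.0
```

Call:
{"api": "arm_command", "payload": {"series": [-20.6,-29.9,0.3,0,0,-3.6,1,-20.6,-29.9,0.3,0,0,-3.6,1,-20.6,-29.9,0.3,0,0,-3.6,1,-20.6,-29.9,0.3,0,0,-3.6,1,-20.6,-29.9,0.3,0,0,-3.6,1,-20.6,-29.9,0.3,0,0,-3.6,1,-20.6,-29.9,0.3,0,0,-3.6,1,-20.6,-29.9,0.3,0,0,-3.6,1,-20.6,-29.9,0.3,0,0,-3.6,1,-20.6,-29.9,0.3,0,0,-3.6,1]}}

```text
time: 49.77
eef_pos: [0.6846, 0.0366, 0.1695]
tcp_rot: [0.003, 1.0, -0.001, 0.001]
contact_force: [-0.5, -0.4, 0.2]
opening: 0.001
finger_force: 0.0
```

```bash
python3 - <<'E'
from h import *
tq(); d=cam("wrist"); im=d["color"].astype(int)
m=((im[...,1]>im[...,0]+50)&(im[...,1]>im[...,2]+50)).astype(np.uint8)
n,l,s,c=cv2.connectedComponentsWithStats(m)
for i in range(1,n):
    if s[i,4]>60: print(s[i],c[i].round(1),p2w(d,c[i],.046).round(4))
print(w2p(d,[.6816,.0423,.046]))
t=cam("top"); crop("fin",np.hstack([d["color"][60:260,130:390],cv2.resize(t["color"][150:260,90:233],(260,200))]))
E
```

```text
t 49.77 p [0.6846 0.0366 0.1695] yaw 3.1362 tilt [ 0.0021 -0.0021] q [-0.09  0.36  1.6  -0.    1.18 -1.66] F [-0.5 -0.4  0.2] open 0.001 ff 0.0
torque [ 0.01  0.04 -0.03]
[ 415  101   72  104 5552] [449.  151.4] [0.6566 0.2114 0.046 ]
[   0  135   47   73 2652] [ 22.2 170.7] [ 0.6721 -0.1691  0.046 ]
[ 239  160   40   41 1242] [258.7 180.1] [0.6818 0.0439 0.046 ]
[[256.95253994 179.86194186]]
fin scale 1.5625 off (0, 0)
```

View pics/fin.png

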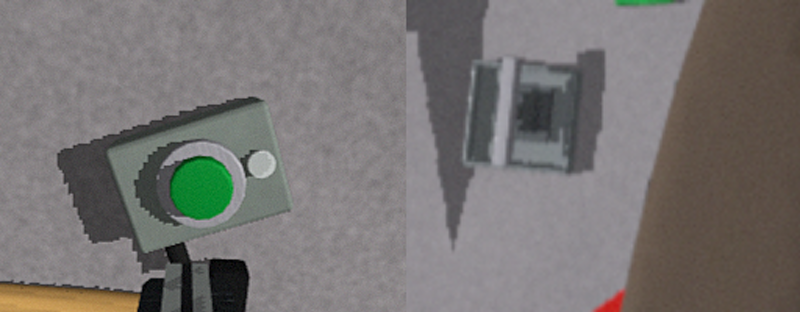

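The key stands upright in its tray; the green button, with a small white lamp beside it, is at world (0.682, 0.043).

```bash
python3 - <<'E'
from h import *
tq(); go([.682,.0432,.064],np.pi)
E
```

```text
t 49.87 p [0.6823 0.0412 0.1691] yaw 3.1395 tilt [-0.0007  0.0005] q [-0.09  0.36  1.6   0.    1.18 -1.66] F [-0.1  0.2 -0.6] open -0.002 ff 0.0
torque [0.02 0.02 0.03]
shift [ 0.03  0.19 10.51] turn [ 0.03 -0.04 -0.12] rows>= 3.0
```

Call:
{"api": "arm_command", "payload": {"series": [0,0.2,3,0,0,0,1,0,0.2,6,0,0,0,1,0,0.2,8.5,0,0,0,1,0,0.2,10,0,0,0,1,0,0.2,10.5,0,0,0,1,0,0.2,10.5,0,0,0,1,0,0.2,10.5,0,0,0,1]}}

```text
time: 50.45
eef_pos: [0.6829, 0.0451, 0.066]
tcp_rot: [-0.001, 1.0, -0.0, 0.001]
contact_force: [-0.0, 0.1, 0.5]
opening: 0.002
finger_force: 0.0
```

Call:
{"api": "arm_command", "payload": {"series": [0,0,0.2,0,0,0,1,0,0,0.4,0,0,0,1,0,0,0.6,0,0,0,1,0,0,0.8,0,0,0,1,0,0,0.8,0,0,0,1]}}

```text
time: 50.87
eef_pos: [0.6835, 0.0444, 0.0579]
tcp_rot: [-0.0, 1.0, 0.0, 0.002]
contact_force: [2.0, 1.4, 3.0]
opening: 0.002
finger_force: 1.9
```

Call:
{"api": "arm_command", "payload": {"series": [0,0,0.2,0,0,0,1,0,0,0.4,0,0,0,1,0,0,0.4,0,0,0,1]}}

```text
time: 51.12
eef_pos: [0.6836, 0.0444, 0.0559]
tcp_rot: [-0.0, 1.0, -0.0, 0.001]
contact_force: [-2.2, 1.4, 11.8]
opening: 0.004
finger_force: 6.3
```

Call:
{"api": "arm_command", "payload": {"series": [0,0,0.1,0,0,0,1,0,0,0.3,0,0,0,1,0,0,0.3,0,0,0,1,0,0,0.3,0,0,0,1]}}

```text
time: 51.45
eef_pos: [0.6837, 0.0444, 0.0558]
tcp_rot: [-0.0, 1.0, -0.0, 0.001]
contact_force: [-7.8, 0.8, 22.1]
opening: 0.002
finger_force: 11.0
```

Call:
{"api": "arm_command", "payload": {"series": [0,0,0,0,0,0,1,0,0,-3,0,0,0,1,0,0,-7,0,0,0,1,0,0,-11,0,0,0,1,0,0,-11,0,0,0,1,0,0,-11,0,0,0,1]}}

```text
time: 51.95
eef_pos: [0.6837, 0.0442, 0.1632]
tcp_rot: [-0.0, 1.0, -0.0, 0.003]
contact_force: [-0.1, 0.8, 0.3]
opening: -0.003
finger_force: 0.0
```

```bash
python3 - <<'E'
from h import *
save("end","side",(120,90,320,285)); st()
E
```

```text
end scale 3.076923076923077 off (120, 90)
t 52.0 p [0.682  0.0443 0.16  ] yaw -3.1412 tilt [ 0.0004 -0.0003] q [-0.08  0.36  1.61 -0.    1.16 -1.65] F [-0.5  1.  -0.8] open -0.001 ff 0.0
```

View pics/end.png

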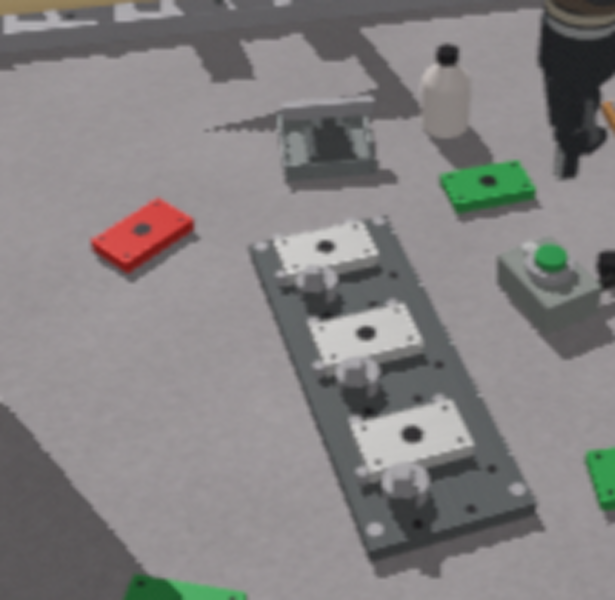

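The side view shows all three blanks square with clamp discs against them, the key standing in the tray at (325,130), and the button released.

```bash
python3 -c "
from plant import ctrl; print(ctrl.sign_off())"
```

```text
the job is handed in; nothing more can be done
None
```

I squared all three blanks against their fence pins and end pegs and clamped each one with the key, stood the key upright in its tray, pressed the start button to the bottom, and handed the job in at about 52 s with no verdict returned.

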